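Make up a lamp-arm kit to a sample

ROBOT

A 6-joint arm with a two-finger parallel gripper is mounted at the origin on the work surface. World frame = base frame: x ahead of the robot, y to its left, z up, the work surface at z = 0. Lengths are in m, angles in rad, forces in N, time in s.
With the tool pointing down it reaches from about 0.275 to 0.875 m from the base axis. Payload 12.5 kg.
Tool frame: the origin (TCP) lies midway between the tips of the shut fingers; the grasp point (between the pads) lies 19 mm behind it; z points along the fingers, y is the direction in which the jaws open and shut (so a half turn about z gives the same grasp; the last joint's range is limited). The gripper opens to 85 mm and grips with 20 to 120 N. Pads are 22 mm wide; open, the fingers measure 114 mm over their backs; the gripper's body (76 mm by 85 mm) begins 54 mm behind the grasp point. The pads swing forward as they close: fully open they stand 13 mm farther back than shut.
Start: joints at [-1.381, 0.351, 1.652, -0, 1.139, -0.085], TCP at [0.149, -0.529, 0.231] pointing down, gripper open.
Joint ranges: [-2.75, 2.75], [-0.79, 2.1], [0.01, 2.65], [-1.57, 4.71], [0.07, 3.14], [-2.87, 2.87]. Speed limits (rad/s): [2.22, 2.22, 2.79, 3.14, 3.14, 3.14].

INTERFACE

Orientations are given as a 3x3 rotation matrix whose columns are the frame's x, y, z axes.
In Python, from bench import manip, optics gives the robot as it stands.
- The arm moves only by the tool arm_command, never from a script. Its arguments are lists of equal length, an entry for each row: "grip": the finger opening in mm, from 0 to 85.4; "delta_pos": the shift along the tool's x, y, z in mm, a list of three; "delta_rot": the turn, a rotation vector about the tool's x, y, z in rad, a list of three. In form: {"grip": [grip, ...], "delta_pos": [[x, y, z], ...], "delta_rot": [[wx, wy, wz], ...]}. A call has 1 to 10 rows; each row shifts and turns the commanded pose from where the row before left it, along the tool's axes as they then stand; what a row does not reach is not made up. A row lasts 1/12 s, in which the tool goes at most 41.7 mm and 7.16 degrees, less where a joint would pass 70% of its speed; a pose out of reach is approached as far as the arm can. A call is refused whole if a number of a shift passes 41.7 or a number of a turn 0.125, either way. A call with a gripper value outside its range is refused whole. The fingers move at their own pace and stop on an object; "force" is the grip in N (left out, the last holds). Time passes only in rows, so rows that do not move let the fingers close. It gives the time, the measured TCP pose, the force and the opening at its end, in the units of the state.
- manip.read_state(): the state, without advancing time (a new reading comes with each control period).
- optics.camera(name): name is "scene" or "top" or "wrist"; returns a dict with "pixels" (420x560x3 uint8, red, green, blue), "range_z" (420x560 float32, m along the optical axis (not along the pixel's ray), 0 where there is no reading), "fx", "fy", "cx", "cy" (pixels), "k1" (the pictures are not rectified: a ray, as slopes to the right and down, at radius r is drawn at 1 + k1 r^2 times it, then the intrinsics apply), "R" (3x3) and "t" (3): a world point X has camera coordinates R X + t; the wrist camera has in their place "mount" (4x4, takes a point from camera to tool coordinates, whose origin is the TCP and whose axes are the flange's). Camera axes: x right, y down, z forward; pixel columns grow to the right and rows downward; lengths in m; the calibration is good to about 2 mm. A picture is of the moment at which its call begins: read the wrist's pose just before it.
- manip.sign_off(): hands the job in, once; it reports no verdict.
The state is a dict: "time": time; "qpos": joint angles; "qvel": joint speeds; "tau": joint torques, N m; "ee_pos": TCP position; "orientation": TCP orientation; "ft_force": force on the tool from outside, world axes, zero at the start; "torque": the same for the moment, N m; "gripper_width": opening from 0.0 (shut) to 1.0 (fully open).
Only numpy, scipy, OpenCV 4.12 (cv2) and the standard library are available. Lean on these libraries where they do the work, as an engineer would, in place of code of your own. Each camera call takes 0.05 s, during which the arm holds its last target. There are 200 camera calls.

TASK

The brass lamp arm on the leather pad is the customer's sample: put every stock arm of that same shape in the open kit drawer together with all the hex nipples standing on the kit box, and put any arm of another shape that was left in the drawer back in one of the two wooden trays. Then push the drawer fully home until its catch takes hold. The sample stays where it lies, all other stock arms end in the trays, and nothing else on the counter is disturbed.

Things in the scene. Friction and masses are not known exactly. Their poses are not given: they have to be found in the camera images.
- crook1: Loose stock lamp arm, a crook (J): stem along x; its +x end turns back in a half circle to +y, ending in a cup beside the stem. Hook reaches x=56; cup x=16..34, y=23..41; bosses at x=-45..-38, 24..31. Bare stem to grip x=-34..8 (mm, own frame). Cast brass, 18 mm thick lying flat; stem a 12 mm bar, its axis 9 mm above the underside. Origin: underside, below the stem; z up. 150 g. Can be absent.
- scroll1: Loose stock lamp arm, a scroll (S): stem along x; its +x end turns square to +y, its -x end square to -y, each ending in a cup. End legs at x=46 and -46 reach y=30 and -30. Bare stem to grip x=-28..28 (mm, own frame). Cast brass, 18 mm thick lying flat; stem a 12 mm bar, its axis 9 mm above the underside. Origin: underside, below the stem; z up. 150 g. Can be absent.
- tee1: Loose stock lamp arm, a tee (T): stem along x on the middle of a flat cross plate (x=-47..-37, y=-30..30), a cup at the +x end to x=54. Bare stem to grip x=-28..32 (mm, own frame). Cast brass, 18 mm thick lying flat; stem a 12 mm bar, its axis 9 mm above the underside. Origin: underside, below the stem; z up. 150 g. Can be absent.
- crook2: Loose stock lamp arm, a crook (J): stem along x; its +x end turns back in a half circle to +y, ending in a cup beside the stem. Hook reaches x=56; cup x=16..34, y=23..41; bosses at x=-45..-38, 24..31. Bare stem to grip x=-34..8 (mm, own frame). Cast brass, 18 mm thick lying flat; stem a 12 mm bar, its axis 9 mm above the underside. Origin: underside, below the stem; z up. 150 g. Can be absent.
- scroll2: Loose stock lamp arm, a scroll (S): stem along x; its +x end turns square to +y, its -x end square to -y, each ending in a cup. End legs at x=46 and -46 reach y=30 and -30. Bare stem to grip x=-28..28 (mm, own frame). Cast brass, 18 mm thick lying flat; stem a 12 mm bar, its axis 9 mm above the underside. Origin: underside, below the stem; z up. 150 g. Can be absent.
- tee2: Loose stock lamp arm, a tee (T): stem along x on the middle of a flat cross plate (x=-47..-37, y=-30..30), a cup at the +x end to x=54. Bare stem to grip x=-28..32 (mm, own frame). Cast brass, 18 mm thick lying flat; stem a 12 mm bar, its axis 9 mm above the underside. Origin: underside, below the stem; z up. 150 g. Can be absent.
- crook3: Loose stock lamp arm, a crook (J): stem along x; its +x end turns back in a half circle to +y, ending in a cup beside the stem. Hook reaches x=56; cup x=16..34, y=23..41; bosses at x=-45..-38, 24..31. Bare stem to grip x=-34..8 (mm, own frame). Cast brass, 18 mm thick lying flat; stem a 12 mm bar, its axis 9 mm above the underside. Origin: underside, below the stem; z up. 150 g. Can be absent.
- scroll3: Loose stock lamp arm, a scroll (S): stem along x; its +x end turns square to +y, its -x end square to -y, each ending in a cup. End legs at x=46 and -46 reach y=30 and -30. Bare stem to grip x=-28..28 (mm, own frame). Cast brass, 18 mm thick lying flat; stem a 12 mm bar, its axis 9 mm above the underside. Origin: underside, below the stem; z up. 150 g. Can be absent.
- tee3: Loose stock lamp arm, a tee (T): stem along x on the middle of a flat cross plate (x=-47..-37, y=-30..30), a cup at the +x end to x=54. Bare stem to grip x=-28..32 (mm, own frame). Cast brass, 18 mm thick lying flat; stem a 12 mm bar, its axis 9 mm above the underside. Origin: underside, below the stem; z up. 150 g. Can be absent.
- sample_crook: The customer's sample if of the crook shape (shape, size and axes as crook1), lying on a fixed leather-covered board (150 x 120 x 12 mm) beside the trays. Exactly one of the three samples is there, the others are absent; it shows which shape is wanted.
- sample_scroll: The customer's sample if of the scroll shape (shape, size and axes as scroll1), lying on a fixed leather-covered board (150 x 120 x 12 mm) beside the trays. Exactly one of the three samples is there, the others are absent; it shows which shape is wanted.
- sample_tee: The customer's sample if of the tee shape (shape, size and axes as tee1), lying on a fixed leather-covered board (150 x 120 x 12 mm) beside the trays. Exactly one of the three samples is there, the others are absent; it shows which shape is wanted.
- tray_a: Fixed shallow dark wooden stock tray, 278 mm (x) by 232 mm (y); inside 262 x 216 mm, floor 12 mm and rim 30 mm above the counter. Origin: centre of its underside, on the counter. At the start it holds up to 4 arms in two rows of two (62 mm either side of its centre in x, 52 mm in y), stems within about 0.2 rad of its x axis, either way round.
- tray_b: Fixed shallow dark wooden stock tray, 278 mm (x) by 232 mm (y); inside 262 x 216 mm, floor 12 mm and rim 30 mm above the counter. Origin: centre of its underside, on the counter. At the start it holds up to 4 arms in two rows of two (62 mm either side of its centre in x, 52 mm in y), stems within about 0.2 rad of its x axis, either way round.
- kit_drawer (a joint): How far the drawer of the low wooden kit box stands open, in m: 0.165 to 0.185 at the start, 0 fully home. About 0.6 kg, slides with about 2 N of friction; in the last 15 mm a sprung ball catch adds a few newtons, and past its middle (6 mm from home) draws the drawer home and holds it.
- drawer_in (a point): Centre of the drawer's inner floor; moves with it. x: the way home; z up. Inside 190 mm (x) by 250 mm (y); floor 12 mm, walls 42 mm above the counter; front panel 284 mm wide, 57 mm high, outer face at x=-107 mm. One arm may lie near the middle at the start. The fixed box it enters is 290 mm wide, 70 mm high, its opening 62 mm high, its front at x = opening - 90 mm.
- drawer_pull (a point): Foremost point of the half-round brass pull (76 mm wide, 27 mm high, 16 mm proud) in the middle of the drawer's front, 31 mm above the counter; axes as drawer_in. Push towards +x.
- nipple1: Loose brass hex nipple, 36 mm tall, standing on top of the kit box (70 mm above the counter) at the start, 150 g. Hexagon 35 mm across flats, 10 to 26 mm above the underside, one corner at its +x, so flats face 30, 90, 150 deg from x; 24 mm round spigots above and below. Origin: centre of the underside; z along its axis. Can be absent.
- nipple2: Loose brass hex nipple, 36 mm tall, standing on top of the kit box (70 mm above the counter) at the start, 150 g. Hexagon 35 mm across flats, 10 to 26 mm above the underside, one corner at its +x, so flats face 30, 90, 150 deg from x; 24 mm round spigots above and below. Origin: centre of the underside; z along its axis. Can be absent.
- nipple3: Loose brass hex nipple, 36 mm tall, standing on top of the kit box (70 mm above the counter) at the start, 150 g. Hexagon 35 mm across flats, 10 to 26 mm above the underside, one corner at its +x, so flats face 30, 90, 150 deg from x; 24 mm round spigots above and below. Origin: centre of the underside; z along its axis. Can be absent.
- globe: Bystander: loose frosted glass globe standing on its neck, 124 mm across, 130 mm tall; origin at the centre of its underside.
- spanner: Bystander: loose 140 mm steel spanner lying on the near side of the counter, about 10 mm thick.

How it is judged:
By the outcome, as a careful person would: the job done as asked, in the order asked, and still so for the second after the job is handed in, with the robot touching nothing.
Of crook1, crook2, crook3 only 2 to 3 are there at a start; the rules pass over those that are not, and their reading is None.
Of scroll1, scroll2, scroll3 only 2 to 3 are there at a start; the rules pass over those that are not, and their reading is None.
Of tee1, tee2, tee3 only 2 to 3 are there at a start; the rules pass over those that are not, and their reading is None.
Of sample_crook, sample_scroll, sample_tee only 1 to 1 are there at a start; the rules pass over those that are not, and their reading is None.
Of nipple1, nipple2, nipple3 only 2 to 3 are there at a start; the rules pass over those that are not, and their reading is None.
At some moment in a run one of crook1, scroll1, tee1, crook2, scroll2, tee2, crook3, scroll3, tee3 may be knocked a few centimetres aside while the robot is not near it.
Once in a run the grip may slacken for a moment while it holds something.
It also fails if it takes over 210 s, if anything falls off the work surface, if the arm or the gripper's body presses on something with over 40 N, if the wrist force passes 120 N, or if a joint passes its speed limit or range.

## Working session

There is one attempt and no reset: what is moved stays moved. The work goes in short steps, Python scripts to look and compute and a tool call to move; the robot and the scene stay as the last step left them, time stands still between calls to the robot, and variables do not carry over. Pictures are saved under pics/ and viewed, on a budget of 14 in all, crops included, one or two more only if the job needs it, and the job is handed in when it is done.

Besides the shell and the picture viewer there is one more tool, called by a JSON object that holds its "api" and its "payload". arm_command: Moves the arm, as the interface text tells. Its arguments: {"type":"object","properties":{"grip":{"type":"array"},"delta_pos":{"type":"array"},"delta_rot":{"type":"array"},"force":{"type":"number"}},"required":["grip","delta_pos","delta_rot"]}

```bash
mkdir -p pics; ls; python3 - <<'E'
from bench import manip, optics
import cv2,numpy as np
s=manip.read_state();print(s)
for n in("top","scene"):
    c=optics.camera(n);cv2.imwrite(f"pics/{n}0.png",c["pixels"][:,:,::-1]);np.savez(f"{n}0.npz",**c)
    print(n,{k:v for k,v in c.items() if k not in("pixels","range_z")})
E
```

```text
pics
{'time': 0.0, 'qpos': array([-1.38063413e+00,  3.51280074e-01,  1.65246248e+00, -1.50692018e-05,
        1.13912305e+00, -8.45869913e-02]), 'qvel': array([ 9.64805479e-04, -8.33447723e-04, -1.14483601e-04,  8.41265979e-04,
        1.05460155e-03,  6.65902312e-05]), 'tau': array([-4.77386875e-04, -5.06105840e+01, -2.91407508e+01, -6.87531065e-05,
        4.45508151e-03,  1.95441351e-05]), 'ee_pos': array([ 0.14917835, -0.52901169,  0.23071983]), 'orientation': array([[ 9.62491573e-01,  2.71311459e-01, -2.54052084e-04],
       [ 2.71311562e-01, -9.62490769e-01,  1.24742280e-03],
       [ 9.39173140e-05, -1.26956120e-03, -9.99999190e-01]]), 'ft_force': array([-0.25725636, -0.93878414,  0.30302562]), 'torque': array([-0.01952331, -0.06042576, -0.05674514]), 'gripper_width': 0.9996862212056726}
top {'fx': 449.6659915726541, 'fy': 449.6659915726541, 'cx': 279.17048137948615, 'cy': 208.02745011977194, 'k1': -0.10268195405221411, 'R': array([[-0.02609352, -0.99959682,  0.01119523],
       [-0.99730649,  0.02526252, -0.06885912],
       [ 0.06854853, -0.01296186, -0.99756358]]), 't': array([1.44768717e-03, 5.58772769e-01, 1.57743115e+00])}
scene {'fx': 449.72695573318043, 'fy': 449.72695573318043, 'cx': 283.94715690654164, 'cy': 201.00709129797534, 'k1': -0.043847912810865905, 'R': array([[-0.36252553,  0.93196084,  0.00492259],
       [ 0.8058757 ,  0.3161237 , -0.50062977],
       [-0.46812349, -0.17752407, -0.8656475 ]]), 't': array([ 0.21879184, -0.4166607 ,  1.6473275 ])}
```

View pics/top0.png

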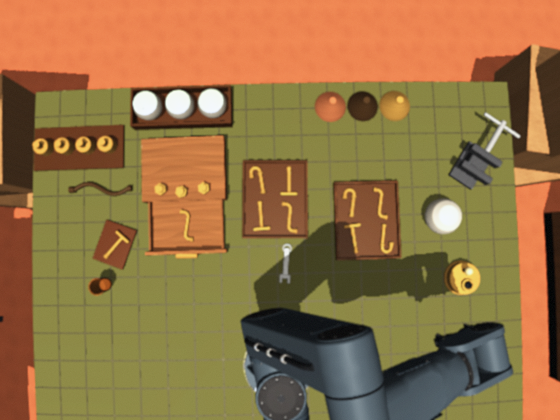

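View pics/scene0.png

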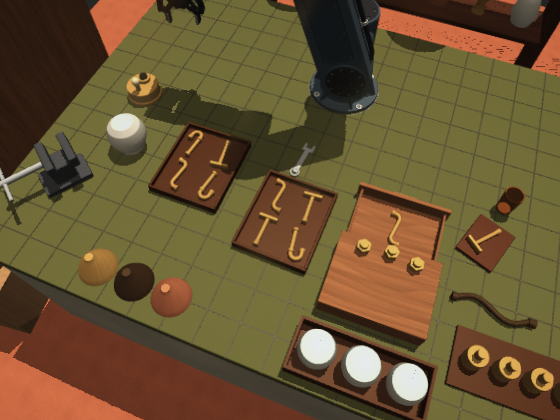

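The top view shows a tee sample on the pad (115,243). There are tees in the trays at (289,180), (261,215) and (352,240), a scroll in the drawer at (187,225), and three nipples at (160,188), (181,191) and (203,187). Next I measure these.

```bash
cat > h.py <<'E'
import numpy as np, cv2
def rays(c,px):
    px=np.asarray(px,float).reshape(-1,2)
    d=(px-[c["cx"],c["cy"]])/[c["fx"],c["fy"]]; u=d.copy()
    for _ in range(20): u=d/(1+c["k1"]*(u**2).sum(1,keepdims=True))
    return np.c_[u,np.ones(len(u))]
def toplane(c,px,z,R=None,t=None):
    R=c["R"] if R is None else R; t=c["t"] if t is None else t
    o=-R.T@t; d=rays(c,px)@R
    return o+d*((z-o[2])/d[:,2:])
def bydepth(c,px,R=None,t=None):
    R=c["R"] if R is None else R; t=c["t"] if t is None else t
    px=np.asarray(px).reshape(-1,2); z=c["range_z"][px[:,1].astype(int),px[:,0].astype(int)]
    return (rays(c,px)*z[:,None]-t)@R
def wristpose(c,s):
    M=np.asarray(c["mount"]); Rw=s["orientation"]@M[:3,:3]; tw=s["orientation"]@M[:3,3]+s["ee_pos"]
    return Rw.T,-Rw.T@tw
def brass(c,lo=(15,110,110),hi=(32,255,255)):
    h=cv2.cvtColor(np.asarray(c["pixels"]),cv2.COLOR_RGB2HSV)
    return cv2.inRange(h,lo,hi)
E
python3 - <<'E'
import numpy as np,cv2
from h import *
c=dict(np.load("top0.npz"))
h=cv2.cvtColor(c["pixels"],cv2.COLOR_RGB2HSV)
for p in[(160,188),(289,180),(263,215),(187,225),(352,240),(388,240),(300,200),(180,160),(190,240),(330,270),(115,243),(270,180)]: print(p,h[p[1],p[0]],bydepth(c,[p]).round(3))
m=brass(c)
n,l,st,ce=cv2.connectedComponentsWithStats(m)
for i in range(1,n):
    if st[i,4]<25: continue
    p=np.argwhere(l==i)[:,::-1]
    w=toplane(c,p,.025)[:,:2]; mu=w.mean(0); e,v=np.linalg.eigh(np.cov((w-mu).T)); a=v[:,1]
    q=(w-mu)@np.c_[a,[-a[1],a[0]]]
    print(ce[i].round(),st[i,4],"mean",mu.round(3),"zmed",np.median(bydepth(c,p)[:,2]).round(3),"ang",np.arctan2(a[1],a[0]).round(2),"ext",q.min(0).round(3),q.max(0).round(3))
# wall edges: wood blobs
E
```

```text
(160, 188) [ 23 153 243] [[0.63  0.388 0.111]]
(289, 180) [ 20 162 235] [[ 0.657 -0.05   0.026]]
(263, 215) [ 13 159 144] [[0.536 0.045 0.01 ]]
(187, 225) [ 20 163 220] [[0.506 0.314 0.029]]
(352, 240) [ 18 166 135] [[ 0.438 -0.269  0.015]]
(388, 240) [ 11 151 130] [[ 0.434 -0.4    0.013]]
(300, 200) [ 11 150 134] [[ 0.586 -0.088  0.012]]
(180, 160) [ 12 167 196] [[0.731 0.328 0.072]]
(190, 240) [ 18 167 227] [[0.453 0.305 0.025]]
(330, 270) [ 29 126  65] [[ 0.333 -0.189  0.001]]
(115, 243) [ 19 166 218] [[0.448 0.574 0.027]]
(270, 180) [ 11 155 130] [[0.661 0.017 0.012]]
[536. 111.] 1267 mean [ 0.903 -0.992] zmed -0.085 ang 3.08 ext [-0.261 -0.04 ] [0.162 0.062]
[264. 244.] 88335 mean [0.434 0.043] zmed -0.0 ang 1.77 ext [-1.131 -0.735] [0.944 0.84 ]
[  0. 142.] 161 mean [0.83  1.018] zmed -0.084 ang -3.1 ext [-0.166 -0.003] [0.153 0.006]
[488. 137.] 89 mean [ 0.8  -0.79] zmed -0.0 ang 2.55 ext [-0.046 -0.008] [0.044 0.008]
[104. 144.] 218 mean [0.808 0.614] zmed 0.064 ang 0.82 ext [-0.032 -0.031] [0.03  0.028]
[ 61. 145.] 211 mean [0.809 0.778] zmed 0.061 ang 0.86 ext [-0.031 -0.03
[... 2197 characters left out ...]
 [ 0.007 -0.372] zmed 0.0 ang -3.12 ext [-0.024 -0.018] [0.027 0.018]
[234. 373.] 516 mean [-0.018  0.16 ] zmed -0.0 ang -2.92 ext [-0.053 -0.041] [0.051 0.039]
[238. 403.] 798 mean [-0.122  0.149] zmed -0.0 ang -3.1 ext [-0.056 -0.047] [0.06  0.048]
[317. 401.] 342 mean [-0.124 -0.126] zmed -0.0 ang -2.77 ext [-0.054 -0.036] [0.046 0.031]
[256. 410.] 99 mean [-0.149  0.087] zmed -0.0 ang -2.94 ext [-0.061 -0.014] [0.036 0.015]
[319. 416.] 117 mean [-0.179 -0.134] zmed -0.001 ang 1.55 ext [-0.032 -0.012] [0.032 0.01 ]
[182. 418.] 82 mean [-0.173  0.348] zmed 0.0 ang 1.55 ext [-0.046 -0.007] [0.043 0.004]
[211. 418.] 92 mean [-0.173  0.245] zmed -0.0 ang 1.58 ext [-0.041 -0.006] [0.047 0.006]
```

{"api": "arm_command", "payload": {"grip": [50,50,50,50,50,50,50,50,50,50], "delta_pos": [[0,0,0],[0,0,0],[0,0,0],[21,-26,0],[21,-26,0],[21,-26,0],[21,-26,0],[21,-26,0],[21,-26,0],[21,-26,0]], "delta_rot": [[0,0,0.092],[0,0,0.092],[0,0,0.091],[0,0,0],[0,0,0],[0,0,0],[0,0,0],[0,0,0],[0,0,0],[0,0,0]]}}

```text
time: 0.93
ee_pos: [0.2969, -0.3459, 0.2311]
orientation: [[1.0, -0.0, -0.0], [-0.0, -1.0, 0.0], [-0.0, -0.0, -1.0]]
ft_force: [0.3, -0.5, 0.7]
gripper_width: 0.584
```

{"api": "arm_command", "payload": {"grip": [50,50,50,50,50,50,50,50,50,50], "delta_pos": [[21,-26,0],[21,-26,0],[21,-26,0],[21,-26,0],[21,-26,0],[21,-26,0],[21,-26,0],[21,-26,0],[21,-26,0],[21,-26,0]], "delta_rot": [[0,0,0],[0,0,0],[0,0,0],[0,0,0],[0,0,0],[0,0,0],[0,0,0],[0,0,0],[0,0,0],[0,0,0]]}}

```text
time: 1.77
ee_pos: [0.507, -0.0858, 0.2311]
orientation: [[1.0, -0.0, -0.0], [-0.0, -1.0, 0.0], [-0.0, -0.0, -1.0]]
ft_force: [0.2, -1.0, -0.4]
gripper_width: 0.587
```

{"api": "arm_command", "payload": {"grip": [50,50,50,50], "delta_pos": [[21,-26,0],[21,-26,0],[10,-20,0],[0,0,0]], "delta_rot": [[0,0,0],[0,0,0],[0,0,0],[0,0,0]]}}

```text
time: 2.1
ee_pos: [0.5596, -0.0122, 0.2307]
orientation: [[1.0, 0.003, -0.0], [0.003, -1.0, 0.001], [-0.0, -0.001, -1.0]]
ft_force: [-0.2, -0.2, 0.0]
gripper_width: 0.59
```

```bash
python3 - <<'E'
from bench import manip, optics
import cv2,numpy as np
from h import *
s=manip.read_state();c=optics.camera("wrist");cv2.imwrite("pics/w1.png",c["pixels"][:,:,::-1])
print(s["ee_pos"],s["orientation"].round(3),np.array(c["mount"]).round(3),c["fx"])
R,t=wristpose(c,s)
m=brass(c); n,l,st,ce=cv2.connectedComponentsWithStats(m)
for i in range(1,n):
    if st[i,4]<400: continue
    p=np.argwhere(l==i)[:,::-1];w=toplane(c,p,.027,R,t)[:,:2]; mu=w.mean(0); e,v=np.linalg.eigh(np.cov((w-mu).T)); a=v[:,1]
    q=(w-mu)@np.c_[a,[-a[1],a[0]]]
    print(ce[i].round(),st[i,4],mu.round(3),np.arctan2(a[1],a[0]).round(3),q.min(0).round(3),q.max(0).round(3),np.median(bydepth(c,p,R,t)[:,2]).round(3))
# drawer from top depth
c=dict(np.load("top0.npz"))
uu,vv=np.meshgrid(np.arange(135,235),np.arange(120,265)); P=bydepth(c,np.c_[uu.ravel(),vv.ravel()])
for lo,hi,nm in((.052,.06,"panel"),(.064,.076,"box"),(.008,.016,"floor"),(.038,.046,"wall")):
    Q=P[(P[:,2]>lo)&(P[:,2]<hi)]; print(nm,len(Q),np.percentile(Q[:,0],[2,50,98]).round(3),np.percentile(Q[:,1],[2,50,98]).round(3))
for p in((160,189),(203,188),(181,191)): print(toplane(c,[p],.1))
E
```

```text
[ 0.55964204 -0.01220536  0.23073803] [[ 1.     0.003 -0.   ]
 [ 0.003 -1.     0.001]
 [-0.    -0.001 -1.   ]] [[-0.001 -0.948 -0.318  0.082]
 [ 1.    -0.001 -0.001  0.001]
 [ 0.001 -0.318  0.948 -0.143]
 [ 0.     0.     0.     1.   ]] 352.61282780408817
[ 36. 159.] 18759 [0.568 0.234] 3.032 [-0.15  -0.056] [0.151 0.057] 0.014
[116.  50.] 5158 [0.674 0.138] 3.136 [-0.041 -0.024] [0.046 0.024] 0.001
[434.  51.] 7804 [ 0.673 -0.151] 3.103 [-0.044 -0.035] [0.047 0.036] 0.0
[517.  44.] 7155 [ 0.68  -0.226] 1.371 [-0.053 -0.042] [0.044 0.058] 0.0
[202.  52.] 2687 [0.671 0.059] -2.732 [-0.041 -0.029] [0.063 0.022] 0.027
[321.  82.] 2374 [ 0.645 -0.049] 3.12 [-0.06 -0.03] [0.043 0.031] 0.027
[128. 193.] 8976 [0.535 0.145] 3.135 [-0.09  -0.032] [0.094 0.052] 0.001
[420. 152.] 6460 [ 0.581 -0.15 ] 3.1 [-0.044 -0.036] [0.047 0.037] 0.0
[463. 152.] 633 [ 0.581 -0.192] -3.14 [-0.043 -0.004] [0.046 0.004] 0.001
[534. 151.] 2423 [ 0.582 -0.264] -3.022 [-0.042 -0.031] [0.063 0.024] 0.026
[249. 174.] 2557 [0.558 0.02 ] 2.99 [-0.05  -0.025] [0.054 0.018] 0.012
[219. 207.] 1987 [0.522 0.052] -3.089 [-
[... 825 characters left out ...]
.033] [0.064 0.031] 0.001
[ 56. 354.] 424 [0.333 0.263] 2.274 [-0.026 -0.017] [0.026 0.01 ] 0.001
[536. 368.] 2238 [ 0.312 -0.331] -2.368 [-0.057 -0.025] [0.068 0.037] 0.001
[242. 367.] 2262 [0.315 0.035] 1.48 [-0.037 -0.032] [0.039 0.042] 0.001
[312. 370.] 2462 [ 0.31  -0.051] 1.9 [-0.05  -0.048] [0.056 0.043] 0.001
[146. 412.] 422 [0.239 0.163] 1.635 [-0.02  -0.014] [0.021 0.012] 0.001
panel 414 [0.407 0.419 0.871] [0.168 0.309 0.48 ]
box 4605 [0.594 0.707 0.81 ] [0.18  0.318 0.459]
floor 2623 [0.422 0.512 0.887] [0.186 0.32  0.466]
wall 275 [0.395 0.502 0.863] [0.173 0.306 0.454]
[[0.62807738 0.39105496 0.1       ]]
[[0.6275488  0.24416744 0.1       ]]
[[0.61931849 0.31919909 0.1       ]]
```

View pics/w1.png

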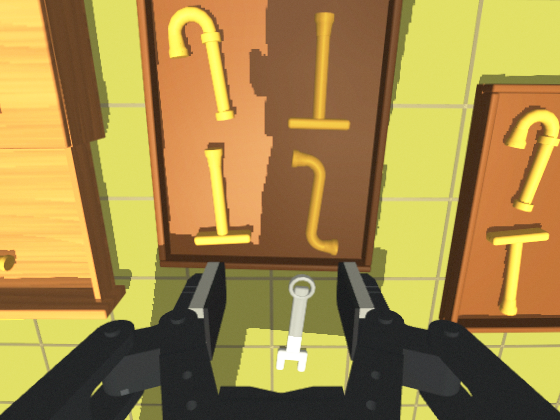

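Picture: T1 stem (321,70), T2 stem (219,200) and T3 (514,265), all clearly tees. The mean positions agree with the top view within about 3 mm. I pick T1 first.

{"api": "arm_command", "payload": {"grip": [40,40,40,40,40,40,40,40,40,40], "delta_pos": [[30,12,0],[30,12,0],[30,13,0],[0,0,38],[0,0,38],[0,0,38],[0,0,38],[0,0,38],[0,0,13],[0,0,9]], "delta_rot": [[0,0,0],[0,0,0],[0,0,0],[0,0,0],[0,0,0],[0,0,0],[0,0,0],[0,0,0],[0,0,0],[0,0,0]], "force": 60}}

```text
time: 2.98
ee_pos: [0.647, -0.053, 0.0174]
orientation: [[1.0, -0.001, -0.003], [-0.001, -1.0, 0.0], [-0.003, -0.0, -1.0]]
ft_force: [-0.5, -0.8, 0.1]
gripper_width: 0.468
```

{"api": "arm_command", "payload": {"grip": [5,5,5,5,5,5,5], "delta_pos": [[0,0,0],[0,0,0],[0,0,0],[0,0,0],[0,0,0],[0,0,0],[0,0,0]], "delta_rot": [[0,0,0],[0,0,0],[0,0,0],[0,0,0],[0,0,0],[0,0,0],[0,0,0]]}}

```text
time: 3.57
ee_pos: [0.6496, -0.0527, 0.0215]
orientation: [[1.0, -0.0, 0.003], [-0.0, -1.0, -0.001], [0.003, 0.001, -1.0]]
ft_force: [-2.2, -0.6, 7.7]
gripper_width: 0.107
```

{"api": "arm_command", "payload": {"grip": [5,5,5,5,5,5], "delta_pos": [[0,0,-10],[0,0,-25],[0,0,-35],[0,0,-35],[0,0,0],[0,0,0]], "delta_rot": [[0,0,0],[0,0,0],[0,0,0],[0,0,0],[0,0,0],[0,0,0]], "force": 60}}

```text
time: 4.07
ee_pos: [0.6495, -0.0526, 0.1274]
orientation: [[1.0, -0.0, 0.005], [-0.0, -1.0, -0.001], [0.005, 0.001, -1.0]]
ft_force: [0.7, -0.1, -3.0]
gripper_width: 0.105
```

```bash
python3 - <<'E'
from bench import manip, optics
import cv2
s=manip.read_state();c=optics.camera("wrist");cv2.imwrite("pics/w2.png",c["pixels"][:,:,::-1])
print(s["ee_pos"],s["gripper_width"],s["ft_force"])
E
```

```text
[ 0.6494824  -0.0525641   0.12735161] 0.10513169473056128 [ 0.73154004 -0.13101497 -3.03008153]
```

View pics/w2.png

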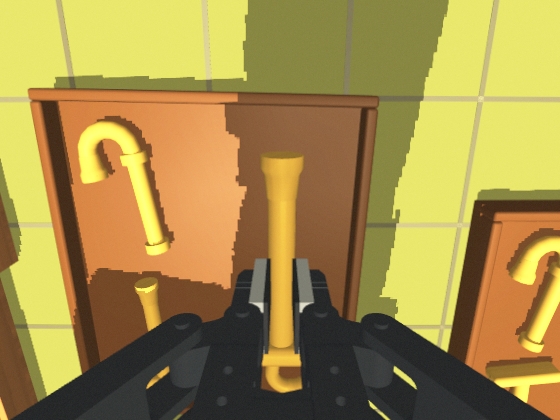

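Picture: the tee is held by the stem (282,290), with the cup at (283,165). I carry it to the drawer.

{"api": "arm_command", "payload": {"grip": [5,5,5,5,5,5,5,5,5,5], "delta_pos": [[-18,-29,-8],[-18,-29,-8],[-18,-29,-8],[-18,-29,-8],[-18,-29,-8],[-18,-29,-8],[-18,-29,-8],[-18,-29,-8],[-18,-29,-8],[-15,-27,-8]], "delta_rot": [[0,0,0],[0,0,0],[0,0,0],[0,0,0],[0,0,0],[0,0,0],[0,0,0],[0,0,0],[0,0,0],[0,0,0]]}}

```text
time: 4.95
ee_pos: [0.4693, 0.2367, 0.2034]
orientation: [[1.0, -0.0, -0.003], [-0.0, -1.0, -0.001], [-0.003, 0.001, -1.0]]
ft_force: [-0.2, 0.0, -1.7]
gripper_width: 0.117
```

{"api": "arm_command", "payload": {"grip": [5,5], "delta_pos": [[0,0,0],[0,0,0]], "delta_rot": [[0,0,0],[0,0,0]]}}

```text
time: 5.12
ee_pos: [0.4703, 0.2364, 0.2035]
orientation: [[1.0, 0.002, -0.001], [0.002, -1.0, -0.001], [-0.001, 0.001, -1.0]]
ft_force: [0.5, -0.8, -2.5]
gripper_width: 0.108
```

```bash
python3 - <<'E'
from bench import manip, optics
import cv2,numpy as np
from h import *
s=manip.read_state();c=optics.camera("wrist");cv2.imwrite("pics/w3.png",c["pixels"][:,:,::-1])
np.savez("w3.npz",ee_pos=s["ee_pos"],orientation=s["orientation"],**c)
print(s["ee_pos"],s["gripper_width"],s["ft_force"])
E
```

```text
[0.47034256 0.23642336 0.20352724] 0.10824168798862259 [ 0.48389834 -0.78004183 -2.54404596]
```

View pics/w3.png

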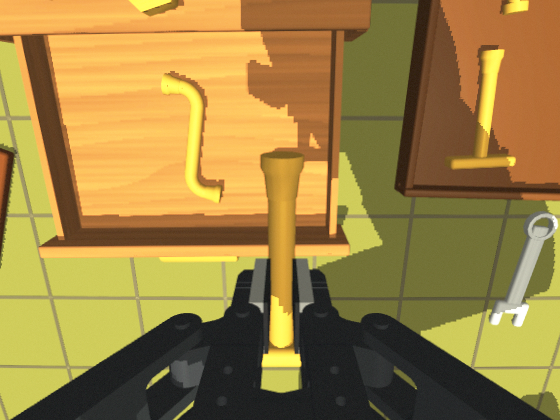

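Picture: the drawer is empty but for the scroll (195,135). The front panel's top runs (40,250) to (350,247), and the inner floor's right-front corner is near (328,222).

```bash
python3 - <<'E'
import numpy as np,cv2
from h import *
c=dict(np.load("w3.npz")); R,t=wristpose(c,c)
f=lambda p,z:toplane(c,p,z,R,t).round(3)[:,:2]
print("panel top outer",f([(41,255),(349,250)],.057).tolist())
print("panel top inner",f([(62,237),(345,235)],.057).tolist())
print("floor corners",f([(82,215),(328,212),(328,150)],.012).tolist())
print("box front top",f([(0,38),(370,33)],.07).tolist())
print("wall tops inner R",f([(330,50),(329,200)],.042).tolist(),"L",f([(48,50),(78,215)],.042).tolist())
P=bydepth(c,[(v,u) for v,u in[(250,200),(120,120),(200,245),(195,135),(330,100)]],R,t).round(3);print(P)
m=brass(c,(19,150,100))
m[:60]=0;m[240:]=0;m[:,:140]=0;m[:,235:]=0
n,l,st,ce=cv2.connectedComponentsWithStats(m)
for i in range(1,n):
    if st[i,4]<300: continue
    p=np.argwhere(l==i)[:,::-1];w=toplane(c,p,.027,R,t)[:,:2]; mu=w.mean(0); e,v=np.linalg.eigh(np.cov((w-mu).T)); a=v[:,1]
    q=(w-mu)@np.c_[a,[-a[1],a[0]]];print(ce[i],st[i],mu.round(3),np.arctan2(a[1],a[0]),q.min(0).round(3),q.max(0).round(3))
print("stem dir",f([(197,100),(192,170)],.027))
print("T2 stem",f([(491,60),(486,150)],.027))
E
```

```text
panel top outer [[0.407, 0.456], [0.412, 0.174]]
panel top inner [[0.425, 0.433], [0.427, 0.179]]
floor corners [[0.429, 0.438], [0.433, 0.189], [0.496, 0.191]]
box front top [[0.587, 0.439], [0.589, 0.173]]
wall tops inner R [[0.58, 0.197], [0.455, 0.192]] L [[0.581, 0.423], [0.44, 0.424]]
[[0.446 0.267 0.013]
 [0.523 0.385 0.013]
 [0.417 0.309 0.057]
 [0.511 0.313 0.027]
 [0.542 0.193 0.022]]
[182.06690436 123.78418624] [ 140   62   95  142 4768] [0.52  0.324] 3.0456317087455744 [-0.057 -0.039] [0.07  0.044]
[221.01926782 107.37764933] [206  97  29  22 519] [0.535 0.289] 1.5136008051869192 [-0.011 -0.009] [0.013 0.009]
[219.15492958 129.58028169] [204 123  31  14 355] [0.516 0.291] 1.59319227499199 [-0.014 -0.006] [0.014 0.005]
[218.20728929 148.61047836] [202 140  33  17 439] [0.499 0.293] 1.51192150588559 [-0.014 -0.008] [0.015 0.007]
[181.44883721 208.44186047] [140 205  95   9 430] [0.442 0.331] 1.6171471268925506 [-0.051 -0.003] [0.041 0.004]
stem dir [[0.542 0.309]
 [0.479 0.318]]
T2 stem [[0.575 0.058]
 [0.499 0.049]]
```

{"api": "arm_command", "payload": {"grip": [5,5,5,5,5,5,5,5], "delta_pos": [[5,4,38],[0,0,38],[0,0,38],[0,0,38],[0,0,15],[0,0,9],[0,0,5],[0,0,0]], "delta_rot": [[0,0,0],[0,0,0],[0,0,0],[0,0,0],[0,0,0],[0,0,0],[0,0,0],[0,0,0]]}}

```text
time: 5.83
ee_pos: [0.4767, 0.231, 0.0229]
orientation: [[1.0, -0.001, -0.001], [-0.001, -1.0, -0.0], [-0.001, 0.0, -1.0]]
ft_force: [-1.0, -0.2, -1.5]
gripper_width: 0.113
```

{"api": "arm_command", "payload": {"grip": [30,30,30,30,30,30,30,30,30,30], "delta_pos": [[0,0,0],[0,0,0],[0,0,0],[0,0,0],[0,0,-15],[0,0,-30],[0,0,-35],[0,0,-35],[0,0,-30],[0,0,0]], "delta_rot": [[0,0,0],[0,0,0],[0,0,0],[0,0,0],[0,0,0],[0,0,0],[0,0,0],[0,0,0],[0,0,0],[0,0,0]]}}

```text
time: 6.67
ee_pos: [0.4789, 0.2327, 0.1745]
orientation: [[1.0, 0.0, 0.009], [-0.0, -1.0, 0.004], [0.009, -0.004, -1.0]]
ft_force: [0.7, -0.4, 0.5]
gripper_width: 0.349
```

```bash
cat > look.py <<'E'
import sys,cv2,numpy as np
from bench import manip, optics
from h import *
nm=sys.argv[1]; z=float(sys.argv[2]) if len(sys.argv)>2 else .027
s=manip.read_state();c=optics.camera("wrist");cv2.imwrite(f"pics/{nm}.png",c["pixels"][:,:,::-1])
np.savez(nm+".npz",ee_pos=s["ee_pos"],orientation=s["orientation"],**c)
R,t=wristpose(c,s);print(s["ee_pos"].round(4),round(s["gripper_width"],3),s["ft_force"].round(1))
# raised parts: brass by height band above floor, by depth
uu,vv=np.meshgrid(np.arange(560),np.arange(420)); P=bydepth(c,np.c_[uu.ravel(),vv.ravel()],R,t)
rz=np.asarray(c["range_z"]).ravel()
h=cv2.cvtColor(np.asarray(c["pixels"]),cv2.COLOR_RGB2HSV).reshape(-1,3)
m=((rz>0)&(P[:,2]>z-.012)&(P[:,2]<z+.008)&(h[:,0]>14)&(h[:,0]<33)&(h[:,1]>100)).reshape(420,560).astype(np.uint8)
n,l,st,ce=cv2.connectedComponentsWithStats(m)
for i in range(1,n):
    if st[i,4]<300: continue
    w=P[(l==i).ravel()][:,:2]; mu=w.mean(0); e,v=np.linalg.eigh(np.cov((w-mu).T)); a=v[:,1]*np.sign(v[0,1])
    q=(w-mu)@np.c_[a,[-a[1],a[0]]];print(ce[i].round(),st[i,4],mu.round(3),"ang",np.arctan2(a[1],a[0]).round(3),q.min(0).round(3),q.max(0).round(3))
E
python3 look.py w4
```

```text
[0.4789 0.2327 0.1745] 0.349 [ 0.7 -0.4  0.5]
[531.  11.] 477 [0.617 0.046] ang -1.513 [-0.007 -0.006] [0.013 0.008]
[497. 135.] 3042 [0.525 0.055] ang 0.056 [-0.043 -0.031] [0.059 0.028]
[181. 152.] 2590 [0.51  0.316] ang 0.149 [-0.065 -0.016] [0.056 0.018]
[283. 195.] 2498 [0.473 0.231] ang -0.012 [-0.04 -0.03] [0.06 0.03]
```

View pics/w4.png

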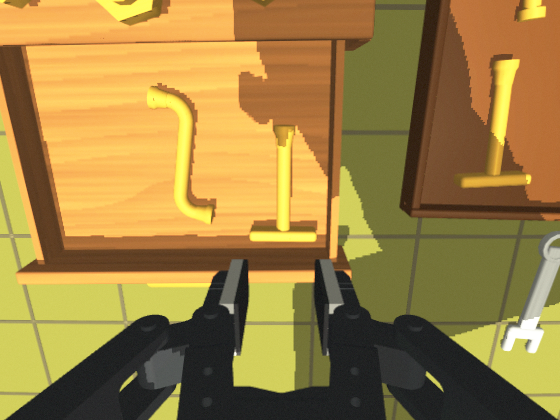

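Picture: T1 lies flat in the drawer (283,195), clear of the scroll (181,152). Now the scroll goes to T1's old slot.

{"api": "arm_command", "payload": {"grip": [35,35,35,35,35,35,35,35,35,35], "delta_pos": [[10,-28,0],[10,-28,0],[11,-27,0],[0,0,0],[0,0,38],[0,0,38],[0,0,38],[0,0,20],[0,0,13],[0,0,6]], "delta_rot": [[0,0,0],[0,0,0],[0,0,0],[0,0,0.07],[0,0,0.07],[0,0,0],[0,0,0],[0,0,0],[0,0,0],[0,0,0]]}}

```text
time: 7.55
ee_pos: [0.5063, 0.314, 0.0129]
orientation: [[0.99, -0.14, -0.003], [-0.14, -0.99, -0.002], [-0.003, 0.002, -1.0]]
ft_force: [-0.3, 0.0, 1.3]
gripper_width: 0.413
```

{"api": "arm_command", "payload": {"grip": [5,5,5,5,5,5,5,5,5,5], "delta_pos": [[0,0,0],[0,0,0],[0,0,0],[0,0,0],[0,0,0],[0,0,-10],[0,0,-30],[0,0,-35],[0,0,-35],[0,0,0]], "delta_rot": [[0,0,0],[0,0,0],[0,0,0],[0,0,0],[0,0,0],[0,0,0],[0,0,0],[0,0,0],[0,0,0],[0,0,0]]}}

```text
time: 8.38
ee_pos: [0.5103, 0.3161, 0.133]
orientation: [[0.99, -0.14, 0.01], [-0.14, -0.99, 0.005], [0.009, -0.006, -1.0]]
ft_force: [0.8, -0.1, -0.9]
gripper_width: 0.118
```

```bash
python3 look.py w5 .12; python3 - <<'E'
from bench import optics
import cv2
cv2.imwrite("pics/t5.png",optics.camera("top")["pixels"][100:270,100:420,::-1].repeat(2,0).repeat(2,1))
E
```

```text
[0.5103 0.3161 0.133 ] 0.118 [ 0.8 -0.1 -0.9]
```

{"api": "arm_command", "payload": {"grip": [5,5,5,5,5,5,5,5,5,5], "delta_pos": [[0,0,-30],[0,0,-20],[12,36,0],[12,36,0],[13,36,0],[14,36,0],[14,36,0],[14,36,0],[14,38,0],[14,38,0]], "delta_rot": [[0,0,-0.07],[0,0,-0.07],[0,0,0],[0,0,0],[0,0,0],[0,0,0],[0,0,0],[0,0,0],[0,0,0],[0,0,0]]}}

```text
time: 9.32
ee_pos: [0.614, 0.0207, 0.1739]
orientation: [[1.0, -0.0, -0.003], [-0.0, -1.0, 0.0], [-0.003, -0.0, -1.0]]
ft_force: [0.4, 0.4, -0.5]
gripper_width: 0.115
```

{"api": "arm_command", "payload": {"grip": [5,5,5,5], "delta_pos": [[14,38,0],[14,38,0],[0,0,0],[0,0,0]], "delta_rot": [[0,0,0],[0,0,0],[0,0,0],[0,0,0]]}}

```text
time: 9.65
ee_pos: [0.6419, -0.0553, 0.1735]
orientation: [[1.0, -0.003, -0.003], [-0.003, -1.0, 0.0], [-0.003, -0.0, -1.0]]
ft_force: [-0.7, 1.5, -2.1]
gripper_width: 0.115
```

```bash
python3 look.py w5b
```

```text
[ 0.6419 -0.0553  0.1735] 0.115 [-0.7  1.5 -2.1]
[142. 152.] 2924 [0.672 0.059] ang 0.421 [-0.063 -0.021] [0.041 0.03 ]
[510. 247.] 2556 [ 0.584 -0.264] ang 0.117 [-0.064 -0.025] [0.04  0.026]
[166. 278.] 1040 [0.554 0.053] ang 0.055 [-0.044 -0.007] [0.03 0.01]
[ 11. 358.] 1184 [0.46  0.225] ang 0.03 [-0.042 -0.022] [0.073 0.031]
[493. 340.] 1575 [ 0.481 -0.269] ang 0.052 [-0.053 -0.032] [0.015 0.029]
```

View pics/w5b.png

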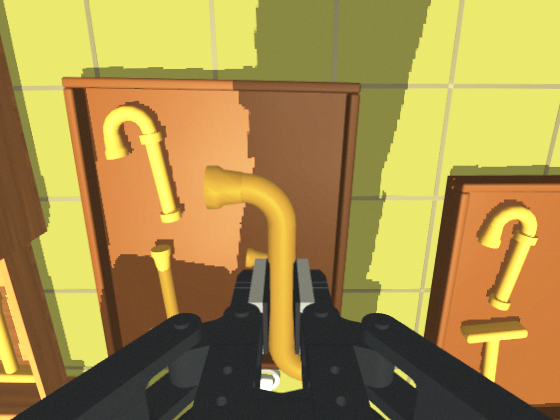

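Picture: the scroll is held (283,260) above the empty slot, and its partner lies below it in the tray. I lower it 14 mm further back for clearance.

{"api": "arm_command", "payload": {"grip": [5,5,5,5,5,5,5,5,5], "delta_pos": [[14,0,0],[0,0,38],[0,0,38],[0,0,38],[0,0,20],[0,0,11],[0,0,5],[0,0,0],[0,0,0]], "delta_rot": [[0,0,0],[0,0,0],[0,0,0],[0,0,0],[0,0,0],[0,0,0],[0,0,0],[0,0,0],[0,0,0]]}}

```text
time: 10.45
ee_pos: [0.6571, -0.0531, 0.0267]
orientation: [[1.0, 0.0, 0.002], [0.0, -1.0, -0.0], [0.002, 0.0, -1.0]]
ft_force: [0.5, -0.1, -0.8]
gripper_width: 0.117
```

{"api": "arm_command", "payload": {"grip": [30,30,30,30,30,30,30,30,30,30], "delta_pos": [[0,0,0],[0,0,0],[0,0,0],[0,0,0],[0,0,-15],[0,0,-30],[0,0,-35],[0,0,-35],[0,0,0],[0,0,0]], "delta_rot": [[0,0,0],[0,0,0],[0,0,0],[0,0,0],[0,0,0],[0,0,0],[0,0,0],[0,0,0],[0,0,0],[0,0,0]]}}

```text
time: 11.28
ee_pos: [0.6575, -0.0536, 0.1437]
orientation: [[1.0, -0.0, 0.005], [-0.0, -1.0, -0.001], [0.005, 0.001, -1.0]]
ft_force: [-1.6, -1.0, 0.1]
gripper_width: 0.352
```

```bash
python3 look.py w6
```

```text
[ 0.6575 -0.0536  0.1437] 0.352 [-1.6 -1.   0.1]
[133. 180.] 3395 [0.672 0.058] ang 0.408 [-0.063 -0.021] [0.041 0.03 ]
[278. 195.] 2743 [ 0.66  -0.053] ang 0.298 [-0.063 -0.017] [0.056 0.017]
[528. 282.] 3027 [ 0.583 -0.264] ang 0.116 [-0.062 -0.026] [0.041 0.026]
[155. 294.] 676 [0.572 0.053] ang 0.112 [-0.026 -0.008] [0.013 0.01 ]
[275. 335.] 1839 [ 0.53  -0.048] ang 0.176 [-0.073 -0.016] [0.057 0.016]
[517. 367.] 1019 [ 0.493 -0.274] ang -1.463 [-0.028 -0.02 ] [0.025 0.004]
```

{"api": "arm_command", "payload": {"grip": [35,35,35,35,35,35,35,35,35,35], "delta_pos": [[-26,-21,0],[-26,-21,0],[-26,-22,0],[-26,-22,0],[-27,-22,0],[0,0,38],[0,0,38],[0,0,25],[0,0,14],[0,0,7]], "delta_rot": [[0,0,0],[0,0,0],[0,0,0],[0,0,0],[0,0,0],[0,0,0],[0,0,0],[0,0,0],[0,0,0],[0,0,0]]}}

```text
time: 12.17
ee_pos: [0.5233, 0.0546, 0.0154]
orientation: [[1.0, -0.0, -0.005], [-0.0, -1.0, -0.0], [-0.005, 0.0, -1.0]]
ft_force: [-0.2, 0.0, 0.5]
gripper_width: 0.411
```

{"api": "arm_command", "payload": {"grip": [35,5,5,5,5,5,5], "delta_pos": [[0,0,0],[0,0,0],[0,0,0],[0,0,0],[0,0,0],[0,0,0],[0,0,0]], "delta_rot": [[0,0,0],[0,0,0],[0,0,0],[0,0,0],[0,0,0],[0,0,0],[0,0,0]]}}

```text
time: 12.75
ee_pos: [0.526, 0.0546, 0.0193]
orientation: [[1.0, -0.0, 0.002], [-0.0, -1.0, 0.0], [0.002, -0.0, -1.0]]
ft_force: [-1.7, -0.2, 7.5]
gripper_width: 0.112
```

{"api": "arm_command", "payload": {"grip": [5,5,5,5,5,5,5,5], "delta_pos": [[0,0,-10],[0,0,-25],[0,0,-35],[0,0,-35],[0,0,-30],[0,0,-20],[0,0,0],[0,0,0]], "delta_rot": [[0,0,0],[0,0,0],[0,0,0],[0,0,0],[0,0,0],[0,0,0],[0,0,0],[0,0,0]]}}

```text
time: 13.42
ee_pos: [0.5255, 0.0546, 0.1744]
orientation: [[1.0, -0.0, 0.002], [-0.0, -1.0, 0.0], [0.002, -0.0, -1.0]]
ft_force: [-0.3, 0.2, -2.4]
gripper_width: 0.119
```

{"api": "arm_command", "payload": {"grip": [5,5,5,5,5,5,5,5,5], "delta_pos": [[-7,-37,0],[-7,-37,0],[-7,-37,0],[-7,-37,0],[-7,-37,0],[-7,-37,0],[-6,-38,0],[0,0,0],[0,0,0]], "delta_rot": [[0,0,0],[0,0,0],[0,0,0],[0,0,0],[0,0,0],[0,0,0],[0,0,0],[0,0,0],[0,0,0]]}}

```text
time: 14.17
ee_pos: [0.476, 0.3158, 0.1715]
orientation: [[1.0, 0.003, -0.003], [0.003, -1.0, -0.001], [-0.003, 0.001, -1.0]]
ft_force: [-0.1, 0.0, -1.0]
gripper_width: 0.109
```

{"api": "arm_command", "payload": {"grip": [5,5,5,5,5,5,5,5], "delta_pos": [[0,0,38],[0,0,38],[0,0,38],[0,0,20],[0,0,12],[0,0,5],[0,0,0],[0,0,0]], "delta_rot": [[0,0,0],[0,0,0],[0,0,0],[0,0,0],[0,0,0],[0,0,0],[0,0,0],[0,0,0]]}}

```text
time: 14.83
ee_pos: [0.4782, 0.3146, 0.0233]
orientation: [[1.0, -0.001, 0.001], [-0.001, -1.0, 0.001], [0.001, -0.001, -1.0]]
ft_force: [0.3, 0.2, -1.0]
gripper_width: 0.114
```

{"api": "arm_command", "payload": {"grip": [30,30,30,30,30,30,30,30,30,30], "delta_pos": [[0,0,0],[0,0,0],[0,0,0],[0,0,0],[0,0,-15],[0,0,-30],[0,0,-35],[0,0,-40],[0,0,-30],[0,0,0]], "delta_rot": [[0,0,0],[0,0,0],[0,0,0],[0,0,0],[0,0,0],[0,0,0],[0,0,0],[0,0,0],[0,0,0],[0,0,0]]}}

```text
time: 15.67
ee_pos: [0.4798, 0.316, 0.1789]
orientation: [[1.0, -0.0, 0.009], [-0.0, -1.0, 0.005], [0.009, -0.005, -1.0]]
ft_force: [1.0, -0.1, 0.7]
gripper_width: 0.35
```

```bash
python3 look.py w7; python3 - <<'E'
from bench import optics
import numpy as np,cv2
from h import *
c=optics.camera("top"); m=brass(c,(15,130,110))
n,l,st,ce=cv2.connectedComponentsWithStats(m)
for i in range(1,n):
    if 80<st[i,4]<300 and 240<ce[i,0]<400 and 160<ce[i,1]<250: print(ce[i].round(),toplane(c,np.argwhere(l==i)[:,::-1],.025).mean(0).round(3))
E
```

```text
[0.4798 0.316  0.1789] 0.35 [ 1.  -0.1  0.7]
[283. 192.] 2434 [0.476 0.315] ang -0.058 [-0.04 -0.03] [0.061 0.03 ]
[377. 196.] 2476 [0.472 0.233] ang -0.015 [-0.04  -0.032] [0.06  0.029]
[ 22. 206.] 1744 [0.463 0.549] ang -0.752 [-0.055 -0.027] [0.012 0.032]
[ 11. 346.] 535 [0.308 0.598] ang 0.298 [-0.024 -0.004] [0.019 0.011]
[343. 172.] [ 0.682 -0.245  0.025]
[371. 171.] [ 0.682 -0.344  0.025]
[258. 177.] [0.671 0.061 0.025]
[290. 181.] [ 0.655 -0.053  0.025]
[380. 203.] [ 0.567 -0.373  0.025]
[350. 199.] [ 0.582 -0.267  0.025]
[289. 217.] [ 0.525 -0.047  0.025]
[309. 230.] [ 0.479 -0.117  0.025]
[353. 234.] [ 0.459 -0.272  0.025]
[385. 241.] [ 0.432 -0.385  0.025]
[290. 239.] [ 0.448 -0.047  0.025]
```

{"api": "arm_command", "payload": {"grip": [35,35,35,35,35,35,35,35,35,35], "delta_pos": [[-1,39,0],[-1,39,0],[-2,39,0],[-1,39,0],[-2,39,0],[-1,39,0],[-2,39,0],[-1,39,0],[-2,39,0],[-1,39,0]], "delta_rot": [[0,0,0],[0,0,0],[0,0,0],[0,0,0],[0,0,0],[0,0,0],[0,0,0],[0,0,0],[0,0,0],[0,0,0]]}}

```text
time: 16.6
ee_pos: [0.462, -0.077, 0.171]
orientation: [[1.0, -0.0, -0.002], [-0.0, -1.0, 0.001], [-0.002, -0.001, -1.0]]
ft_force: [0.7, -0.0, -0.1]
gripper_width: 0.408
```

{"api": "arm_command", "payload": {"grip": [35,35,35,35,35,35,35], "delta_pos": [[-10,39,0],[-10,39,0],[-15,39,0],[-15,39,0],[-10,39,0],[0,0,0],[0,0,0]], "delta_rot": [[0,0,0],[0,0,0],[0,0,0],[0,0,0],[0,0,0],[0,0,0],[0,0,0]]}}

```text
time: 17.18
ee_pos: [0.4022, -0.2712, 0.1709]
orientation: [[1.0, -0.004, -0.002], [-0.004, -1.0, 0.002], [-0.002, -0.002, -1.0]]
ft_force: [-0.2, 1.3, 0.2]
gripper_width: 0.413
```

```bash
python3 look.py w8
```

```text
[ 0.4022 -0.2712  0.1709] 0.413 [-0.2  1.3  0.2]
[278.  19.] 658 [ 0.531 -0.27 ] ang -0.186 [-0.01  -0.009] [0.014 0.009]
[424.  29.] 1271 [ 0.525 -0.378] ang 0.836 [-0.023 -0.013] [0.023 0.009]
[18. 95.] 803 [ 0.48  -0.064] ang 0.909 [-0.014 -0.017] [0.028 0.013]
[283. 120.] 2750 [ 0.458 -0.273] ang 0.1 [-0.064 -0.03 ] [0.037 0.03 ]
[420. 149.] 2970 [ 0.434 -0.385] ang 0.135 [-0.046 -0.031] [0.058 0.021]
```

View pics/w8.png

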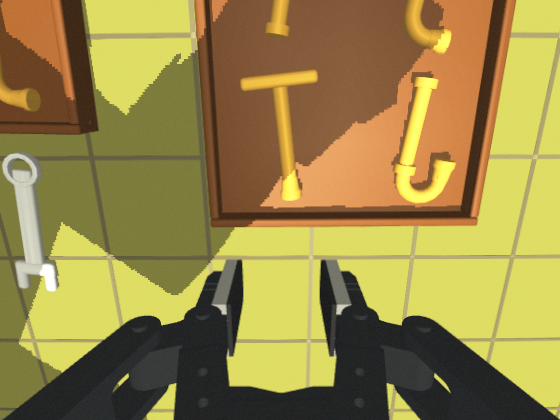

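Picture: T3's plate is at (280,80) and its cup at (290,190), with room on both sides.

{"api": "arm_command", "payload": {"grip": [35,35,35,35,35,35,35,35,35,35], "delta_pos": [[26,1,0],[26,1,0],[0,0,0],[0,0,38],[0,0,38],[0,0,38],[0,0,20],[0,0,11],[0,0,5],[0,0,0]], "delta_rot": [[0,0,0],[0,0,0],[0,0,-0.1],[0,0,0],[0,0,0],[0,0,0],[0,0,0],[0,0,0],[0,0,0],[0,0,0]]}}

```text
time: 18.07
ee_pos: [0.4556, -0.2713, 0.0219]
orientation: [[0.995, 0.101, -0.001], [0.101, -0.995, 0.001], [-0.001, -0.001, -1.0]]
ft_force: [-0.9, 0.7, 0.6]
gripper_width: 0.411
```

{"api": "arm_command", "payload": {"grip": [5,5,5,5,5,5], "delta_pos": [[0,0,0],[0,0,0],[0,0,0],[0,0,0],[0,0,0],[0,0,0]], "delta_rot": [[0,0,0],[0,0,0],[0,0,0],[0,0,0],[0,0,0],[0,0,0]]}}

```text
time: 18.57
ee_pos: [0.4562, -0.2725, 0.0238]
orientation: [[0.995, 0.1, 0.002], [0.1, -0.995, -0.001], [0.002, 0.001, -1.0]]
ft_force: [0.4, 2.9, 7.4]
gripper_width: 0.109
```

{"api": "arm_command", "payload": {"grip": [5,5,5,5,5,5,5,5,5], "delta_pos": [[0,0,-10],[0,0,-25],[0,0,-35],[0,0,-35],[0,0,-30],[0,0,-15],[0,0,0],[0,0,0],[0,0,0]], "delta_rot": [[0,0,0],[0,0,0],[0,0,0],[0,0,0],[0,0,0],[0,0,0],[0,0,0.1],[0,0,0],[0,0,0]]}}

```text
time: 19.32
ee_pos: [0.4552, -0.2721, 0.1729]
orientation: [[1.0, 0.002, 0.0], [0.002, -1.0, -0.0], [0.0, 0.0, -1.0]]
ft_force: [-0.7, 0.4, -1.5]
gripper_width: 0.105
```

{"api": "arm_command", "payload": {"grip": [5,5,5,5,5,5,5,5,5,5], "delta_pos": [[2,-39,0],[2,-39,0],[2,-39,0],[2,-39,0],[2,-39,0],[2,-39,0],[2,-39,0],[2,-39,0],[2,-39,0],[2,-39,0]], "delta_rot": [[0,0,0],[0,0,0],[0,0,0],[0,0,0],[0,0,0],[0,0,0],[0,0,0],[0,0,0],[0,0,0],[0,0,0]]}}

```text
time: 20.15
ee_pos: [0.4748, 0.1197, 0.172]
orientation: [[1.0, 0.003, -0.001], [0.003, -1.0, -0.0], [-0.001, 0.0, -1.0]]
ft_force: [1.3, 0.4, -1.8]
gripper_width: 0.104
```

{"api": "arm_command", "payload": {"grip": [5,5,5,5,5,5,5,5,5,5], "delta_pos": [[2,-39,0],[2,-39,0],[2,-39,0],[1,-39,0],[1,-39,0],[1,-39,0],[0,-22,0],[0,-21,0],[0,0,0],[0,0,0]], "delta_rot": [[0,0,0],[0,0,0],[0,0,0],[0,0,0],[0,0,0],[0,0,0],[0,0,0],[0,0,0],[0,0,0],[0,0,0]]}}

```text
time: 20.98
ee_pos: [0.4839, 0.3951, 0.1714]
orientation: [[1.0, 0.003, -0.001], [0.003, -1.0, -0.001], [-0.001, 0.001, -1.0]]
ft_force: [0.9, -0.4, -1.9]
gripper_width: 0.106
```

```bash
python3 look.py w9
```

```text
[0.4839 0.3951 0.1714] 0.106 [ 0.9 -0.4 -1.9]
[40.  6.] 1063 [0.624 0.576] ang -1.551 [-0.032 -0.007] [0.036 0.005]
[373. 197.] 2587 [0.476 0.316] ang -0.06 [-0.039 -0.031] [0.061 0.029]
[468. 200.] 2678 [0.473 0.234] ang -0.01 [-0.041 -0.032] [0.06  0.028]
[ 89. 225.] 2577 [0.45  0.564] ang -0.733 [-0.085 -0.029] [0.032 0.029]
[ 70. 348.] 743 [0.316 0.607] ang 0.897 [-0.025 -0.008] [0.025 0.015]
```

View pics/w9.png

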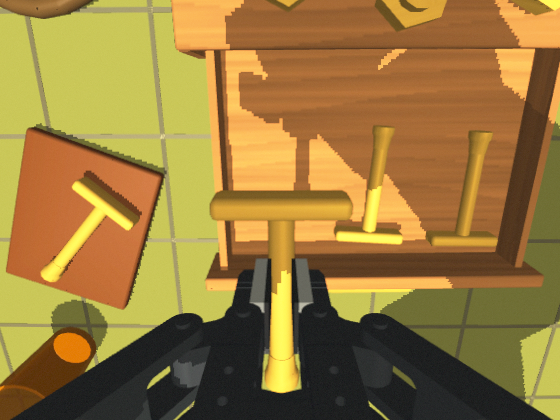

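Picture: T3 is held above the free left slot, its plate at (280,207). T2 (373,190) and T1 (468,195) lie flat, and the sample (105,210) is untouched.

{"api": "arm_command", "payload": {"grip": [5,5,5,5,5,5,5,5], "delta_pos": [[0,0,38],[0,0,38],[0,0,38],[0,0,20],[0,0,10],[0,0,4],[0,0,0],[0,0,0]], "delta_rot": [[0,0,0],[0,0,0],[0,0,0],[0,0,0],[0,0,0],[0,0,0],[0,0,0],[0,0,0]]}}

```text
time: 21.7
ee_pos: [0.4854, 0.3947, 0.0256]
orientation: [[1.0, -0.0, 0.001], [-0.001, -1.0, 0.001], [0.001, -0.001, -1.0]]
ft_force: [0.1, 0.2, -1.7]
gripper_width: 0.109
```

{"api": "arm_command", "payload": {"grip": [30,30,30,30,30,30,30,30,30,30], "delta_pos": [[0,0,0],[0,0,0],[0,0,0],[0,0,0],[0,0,-15],[0,0,-30],[0,0,-35],[0,0,-40],[0,0,-40],[0,0,-40]], "delta_rot": [[0,0,0],[0,0,0],[0,0,0],[0,0,0],[0,0,0],[0,0,0],[0,0,0],[0,0,0],[0,0,0],[0,0,0]]}}

```text
time: 22.53
ee_pos: [0.4842, 0.3946, 0.2265]
orientation: [[1.0, -0.0, 0.0], [-0.0, -1.0, 0.0], [0.0, -0.0, -1.0]]
ft_force: [0.4, 0.0, 0.6]
gripper_width: 0.354
```

{"api": "arm_command", "payload": {"grip": [60,60,60,60,60,60], "delta_pos": [[15,27,-10],[15,27,0],[15,26,0],[0,0,0],[0,0,0],[0,0,0]], "delta_rot": [[0,0,0],[0,0,0],[0,0,0],[0,0,0],[0,0,0],[0,0,0]]}}

```text
time: 23.03
ee_pos: [0.5293, 0.3151, 0.2344]
orientation: [[1.0, -0.0, -0.0], [-0.0, -1.0, 0.0], [-0.0, -0.0, -1.0]]
ft_force: [-0.3, -0.6, -0.1]
gripper_width: 0.704
```

```bash
python3 look.py w10; python3 - <<'E'
import numpy as np,cv2
from h import *
c=dict(np.load("w10.npz"));R,t=wristpose(c,c)
uu,vv=np.meshgrid(np.arange(560),np.arange(420)); P=bydepth(c,np.c_[uu.ravel(),vv.ravel()],R,t)
Z=np.where(c["range_z"]>0,P[:,2].reshape(420,560),0)
for lo,hi,nm in((.092,.099,"hextop"),(.102,.110,"spigot")):
    m=((Z>lo)&(Z<hi)).astype(np.uint8); m[250:]=0
    n,l,st,ce=cv2.connectedComponentsWithStats(m)
    for i in range(1,n):
        if st[i,4]<150: continue
        w=(P[(l==i).ravel()][:,:2]*1e4).astype(np.float32)
        (x,y),r=cv2.minEnclosingCircle(w); hull=cv2.convexHull(w); k,tri=cv2.minEnclosingTriangle(hull)
        # width per direction
        A=np.arange(0,180,5); wd=[np.ptp(w@[np.cos(np.radians(a)),np.sin(np.radians(a))])/10 for a in A]
        print(nm,ce[i].round(),st[i,4],"mean",w.mean(0).round()/1e4,"circ",round(x/1e4,4),round(y/1e4,4),"r",round(r/1e4,4))
        if nm=="hextop":print(dict(zip(A.tolist(),np.round(wd,0).astype(int).tolist())))
E
```

```text
[0.5293 0.3151 0.2344] 0.704 [-0.3 -0.6 -0.1]
[535.  12.] 467 [0.676 0.087] ang 0.09 [-0.009 -0.012] [0.011 0.006]
[37. 63.] 1425 [0.634 0.548] ang -1.21 [-0.044 -0.013] [0.036 0.014]
[281. 219.] 1648 [0.477 0.315] ang -0.054 [-0.04 -0.03] [0.061 0.029]
[358. 222.] 1677 [0.474 0.233] ang -0.013 [-0.039 -0.031] [0.061 0.029]
[207. 207.] 1651 [0.491 0.393] ang 0.012 [-0.074 -0.029] [0.033 0.03 ]
[ 55. 242.] 1754 [0.451 0.563] ang -0.728 [-0.072 -0.03 ] [0.03 0.03]
[ 43. 341.] 470 [0.318 0.607] ang 1.017 [-0.019 -0.005] [0.026 0.013]
hextop [180.  63.] 1139 mean [0.6282 0.3898] circ 0.6286 0.3923 r 0.0204
{0: 40, 5: 40, 10: 40, 15: 40, 20: 39, 25: 38, 30: 37, 35: 36, 40: 37, 45: 39, 50: 40, 55: 40, 60: 41, 65: 41, 70: 41, 75: 40, 80: 39, 85: 38, 90: 37, 95: 36, 100: 37, 105: 38, 110: 39, 115: 39, 120: 40, 125: 40, 130: 39, 135: 39, 140: 38, 145: 37, 150: 36, 155: 36, 160: 37, 165: 38, 170: 39, 175: 39}
hextop [373.  64.] 1141 mean [0.628  0.2462] circ 0.628 0.244 r 0.0203
{0: 40, 5: 40, 10: 40, 15: 40, 20: 39, 25: 38, 30: 36, 35: 35, 40: 37, 45: 38, 50: 39, 55: 40, 60: 40, 65: 40, 70: 40, 75: 40, 80: 39, 85: 38, 90: 37, 95: 36, 100: 37, 105: 38, 110: 39, 115: 40, 120: 40, 125: 41, 130: 40, 135: 40, 140: 39, 145: 38, 150: 37, 155: 36, 160: 37, 165: 39, 170: 40, 175: 40}
hextop [273.  78.] 1085 mean [0.6178 0.3205] circ 0.6175 0.3208 r 0.0197
{0: 38, 5: 37, 10: 36, 15: 35, 20: 36, 25: 37, 30: 38, 35: 39, 40: 39, 45: 39, 50: 39, 55: 38, 60: 38, 65: 37, 70: 36, 75: 34, 80: 36, 85: 37, 90: 38, 95: 39, 100: 39, 105: 39, 110: 39, 115: 39, 120: 38, 125: 37, 130: 36, 135: 35, 140: 35, 145: 36, 150: 37, 155: 38, 160: 39, 165: 39, 170: 39, 175: 38}
spigot [173.  62.] 969 mean [0.6284 0.3919] circ 0.6284 0.3924 r 0.0122
spigot [379.  63.] 963 mean [0.6281 0.2444] circ 0.6285 0.2442 r 0.0123
spigot [273.  78.] 856 mean [0.6176 0.3207] circ 0.6175 0.3205 r 0.012
```

View pics/w10.png

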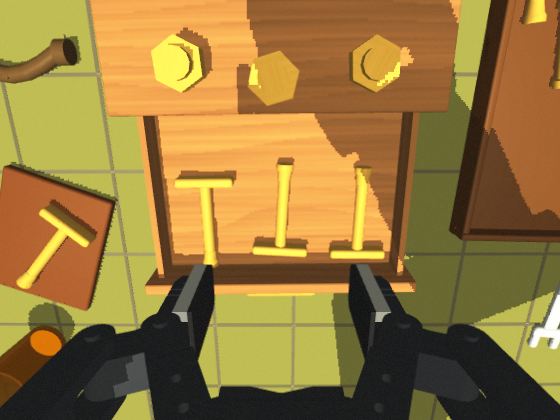

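Picture: all three tees lie flat in the drawer (207,205), (283,215) and (358,220). The nipples are at (178,63), (273,78) and (376,64), with their flats measured. I pick nipple A, at left.

{"api": "arm_command", "payload": {"grip": [50,50,50,50,50,50,50,50,50,50], "delta_pos": [[25,-19,0],[25,-19,0],[25,-19,0],[24,-20,0],[0,0,0],[0,0,38],[0,0,38],[0,0,30],[0,0,20],[0,0,14]], "delta_rot": [[0,0,0],[0,0,0],[0,0,0],[0,0,0],[0,0,-0.087],[0,0,0],[0,0,0],[0,0,0],[0,0,0],[0,0,0]]}}

```text
time: 23.92
ee_pos: [0.6268, 0.3925, 0.0911]
orientation: [[0.996, 0.088, -0.003], [0.088, -0.996, -0.002], [-0.003, 0.001, -1.0]]
ft_force: [-0.4, -0.7, -0.9]
gripper_width: 0.582
```

{"api": "arm_command", "payload": {"grip": [50,50], "delta_pos": [[0,0,0],[0,0,0]], "delta_rot": [[0,0,0],[0,0,0]]}}

```text
time: 24.08
ee_pos: [0.6283, 0.3925, 0.0946]
orientation: [[0.996, 0.088, 0.0], [0.088, -0.996, 0.0], [0.0, -0.0, -1.0]]
ft_force: [-0.3, 0.8, 0.5]
gripper_width: 0.588
```

```bash
python3 look.py w11 .1
```

```text
[0.6283 0.3925 0.0946] 0.588 [-0.3  0.8  0.5]
[280. 272.] 5060 [0.633 0.393] ang -1.498 [-0.017 -0.025] [0.017 0.016]
[428. 297.] 3895 [0.626 0.325] ang -1.322 [-0.017 -0.017] [0.022 0.01 ]
[552. 297.] 718 [0.627 0.261] ang 0.095 [-0.013 -0.005] [0.013 0.002]
```

View pics/w11.png

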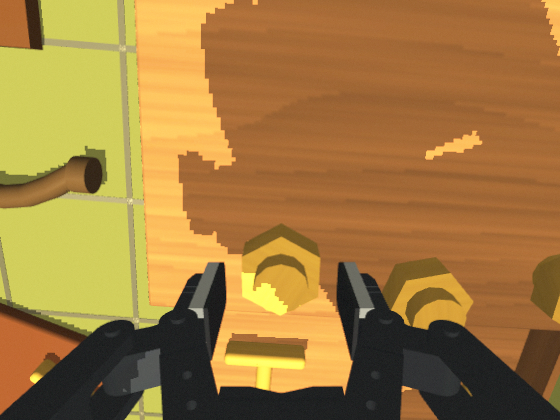

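Picture: nipple A sits centred between the jaws (280,270). Nipple B (428,300) clears the right finger.

{"api": "arm_command", "payload": {"grip": [50,50,50,30,30,30,30,30], "delta_pos": [[0,0,12],[0,0,7],[0,0,0],[0,0,0],[0,0,0],[0,0,0],[0,0,0],[0,0,0]], "delta_rot": [[0,0,0],[0,0,0],[0,0,0],[0,0,0],[0,0,0],[0,0,0],[0,0,0],[0,0,0]], "force": 70}}

```text
time: 24.8
ee_pos: [0.6286, 0.3918, 0.0756]
orientation: [[0.996, 0.087, 0.0], [0.087, -0.996, 0.0], [0.0, -0.0, -1.0]]
ft_force: [-0.5, -0.7, 1.1]
gripper_width: 0.397
```

{"api": "arm_command", "payload": {"grip": [30,30,30,30,30,30,30], "delta_pos": [[0,0,-10],[0,0,-25],[0,0,-35],[0,0,-10],[0,0,0],[0,0,0],[0,0,0]], "delta_rot": [[0,0,0],[0,0,0],[0,0,0],[0,0,0],[0,0,0],[0,0,0.087],[0,0,0]]}}

```text
time: 25.38
ee_pos: [0.628, 0.3915, 0.1541]
orientation: [[1.0, -0.004, -0.002], [-0.004, -1.0, -0.001], [-0.001, 0.001, -1.0]]
ft_force: [0.0, -0.4, -1.6]
gripper_width: 0.392
```

{"api": "arm_command", "payload": {"grip": [30,30,30,30,30,30,30,30,30,30], "delta_pos": [[-32,-1,0],[-32,0,0],[0,0,0],[0,0,0],[0,0,38],[0,0,38],[0,0,30],[0,0,18],[0,0,0],[0,0,0]], "delta_rot": [[0,0,0],[0,0,0],[0,0,0],[0,0,0],[0,0,0],[0,0,0],[0,0,0],[0,0,0],[0,0,0],[0,0,0]]}}

```text
time: 26.22
ee_pos: [0.5649, 0.3925, 0.0304]
orientation: [[1.0, 0.0, -0.001], [0.0, -1.0, -0.001], [-0.001, 0.001, -1.0]]
ft_force: [0.8, 0.6, -0.4]
gripper_width: 0.393
```

{"api": "arm_command", "payload": {"grip": [30,30,30,30], "delta_pos": [[0,0,7],[0,0,3],[0,0,0],[0,0,0]], "delta_rot": [[0,0,0],[0,0,0],[0,0,0],[0,0,0]]}}

```text
time: 26.55
ee_pos: [0.5649, 0.393, 0.022]
orientation: [[1.0, -0.0, 0.001], [-0.0, -1.0, 0.001], [0.001, -0.001, -1.0]]
ft_force: [0.1, -0.3, -1.5]
gripper_width: 0.394
```

{"api": "arm_command", "payload": {"grip": [30,30,46,46,46,46,46,46,46,46], "delta_pos": [[0,0,3],[0,0,0],[0,0,0],[0,0,0],[0,0,0],[0,0,-15],[0,0,-35],[0,0,-40],[0,0,-40],[0,0,0]], "delta_rot": [[0,0,0],[0,0,0],[0,0,0],[0,0,0],[0,0,0],[0,0,0],[0,0,0],[0,0,0],[0,0,0],[0,0,0]]}}

```text
time: 27.38
ee_pos: [0.5677, 0.3947, 0.1587]
orientation: [[1.0, -0.0, 0.012], [-0.0, -1.0, 0.007], [0.012, -0.007, -1.0]]
ft_force: [0.9, 0.5, 1.3]
gripper_width: 0.539
```

{"api": "arm_command", "payload": {"grip": [50,50,50,50,50,50,50,50,50,50], "delta_pos": [[12,30,0],[12,30,0],[13,30,0],[13,30,0],[13,29,0],[0,0,0],[0,0,20],[0,0,20],[0,0,10],[0,0,0]], "delta_rot": [[0,0,0],[0,0,0],[0,0,0],[0,0,0],[0,0,0],[0,0,-0.087],[0,0,0],[0,0,0],[0,0,0],[0,0,0]]}}

```text
time: 28.22
ee_pos: [0.6265, 0.2435, 0.0967]
orientation: [[0.996, 0.087, -0.003], [0.087, -0.996, -0.001], [-0.003, 0.001, -1.0]]
ft_force: [-0.5, -1.1, -0.8]
gripper_width: 0.581
```

```bash
python3 look.py w12 .1; python3 - <<'E'
import numpy as np,cv2
from h import *
c=dict(np.load("w12.npz"));R,t=wristpose(c,c)
uu,vv=np.meshgrid(np.arange(560),np.arange(420)); P=bydepth(c,np.c_[uu.ravel(),vv.ravel()],R,t)
Z=np.where(c["range_z"]>0,P[:,2].reshape(420,560),0)
m=((Z>.102)&(Z<.110)).astype(np.uint8)
n,l,st,ce=cv2.connectedComponentsWithStats(m)
for i in range(1,n):
    if st[i,4]>150: print(ce[i].round(),st[i,4],P[(l==i).ravel()].mean(0).round(4))
E
```

```text
[0.6265 0.2435 0.0967] 0.581 [-0.5 -1.1 -0.8]
[279. 266.] 4971 [0.633 0.244] ang -1.504 [-0.017 -0.025] [0.017 0.016]
[114. 274.] 5360 [0.623 0.318] ang 0.919 [-0.02  -0.014] [0.02  0.023]
[279. 280.] 2233 [0.6296 0.244  0.1063]
[104. 287.] 2321 [0.6193 0.3198 0.1063]
[220. 278.] 259 [0.6287 0.2694 0.1065]
[342. 278.] 255 [0.6331 0.2173 0.1064]
```

{"api": "arm_command", "payload": {"grip": [50,50,50,30,30,30,30,30], "delta_pos": [[0,0,13],[0,0,8],[0,0,0],[0,0,0],[0,0,0],[0,0,0],[0,0,0],[0,0,0]], "delta_rot": [[0,0,0],[0,0,0],[0,0,0],[0,0,0],[0,0,0],[0,0,0],[0,0,0],[0,0,0]]}}

```text
time: 28.93
ee_pos: [0.6277, 0.2438, 0.0777]
orientation: [[0.996, 0.087, 0.001], [0.087, -0.996, 0.0], [0.001, -0.0, -1.0]]
ft_force: [-0.2, -0.3, 0.3]
gripper_width: 0.39
```

{"api": "arm_command", "payload": {"grip": [30,30,30,30,30,30,30,30,30,30], "delta_pos": [[0,0,-10],[0,0,-25],[0,0,-35],[0,0,-10],[0,0,0],[0,0,0],[-32,-3,0],[-32,-3,0],[0,0,0],[0,0,0]], "delta_rot": [[0,0,0],[0,0,0],[0,0,0],[0,0,0],[0,0,0],[0,0,0.087],[0,0,0],[0,0,0],[0,0,0],[0,0,0]]}}

```text
time: 29.77
ee_pos: [0.562, 0.2498, 0.1564]
orientation: [[1.0, 0.001, -0.002], [0.001, -1.0, -0.001], [-0.002, 0.001, -1.0]]
ft_force: [-0.4, -0.5, -1.3]
gripper_width: 0.39
```

{"api": "arm_command", "payload": {"grip": [30,30,30,30,30,30,30,30,30], "delta_pos": [[0,0,38],[0,0,38],[0,0,30],[0,0,18],[0,0,0],[0,0,9],[0,0,3],[0,0,0],[0,0,0]], "delta_rot": [[0,0,0],[0,0,0],[0,0,0],[0,0,0],[0,0,0],[0,0,0],[0,0,0],[0,0,0],[0,0,0]]}}

```text
time: 30.52
ee_pos: [0.5642, 0.25, 0.0222]
orientation: [[1.0, -0.0, 0.001], [-0.0, -1.0, 0.001], [0.001, -0.001, -1.0]]
ft_force: [0.4, 0.8, -1.8]
gripper_width: 0.391
```

{"api": "arm_command", "payload": {"grip": [46,46,46,46,46,46,46,46,46], "delta_pos": [[0,0,0],[0,0,0],[0,0,0],[0,0,0],[0,0,-15],[0,0,-35],[0,0,-40],[0,0,-40],[0,0,0]], "delta_rot": [[0,0,0],[0,0,0],[0,0,0],[0,0,0],[0,0,0],[0,0,0],[0,0,0],[0,0,0],[0,0,0]]}}

```text
time: 31.27
ee_pos: [0.5668, 0.251, 0.1595]
orientation: [[1.0, -0.0, 0.011], [-0.0, -1.0, 0.004], [0.011, -0.004, -1.0]]
ft_force: [0.4, 0.8, 0.4]
gripper_width: 0.541
```

{"api": "arm_command", "payload": {"grip": [50,50,50,50,50,50,50,50,50,50], "delta_pos": [[18,-24,0],[18,-24,0],[18,-22,0],[0,0,0],[0,0,0],[0,0,0],[0,0,20],[0,0,20],[0,0,10],[0,0,0]], "delta_rot": [[0,0,0],[0,0,0],[0,0,0],[0,0,0.087],[0,0,0.087],[0,0,0.087],[0,0,0],[0,0,0],[0,0,0],[0,0,0]]}}

```text
time: 32.1
ee_pos: [0.6163, 0.3193, 0.0986]
orientation: [[0.966, -0.258, -0.004], [-0.258, -0.966, -0.002], [-0.003, 0.003, -1.0]]
ft_force: [-1.0, -0.2, 0.7]
gripper_width: 0.583
```

```bash
python3 look.py w13 .1
```

```text
[0.6163 0.3193 0.0986] 0.583 [-1.  -0.2  0.7]
[276. 266.] 4839 [0.623 0.319] ang 1.279 [-0.018 -0.016] [0.018 0.025]
```

View pics/w13.png

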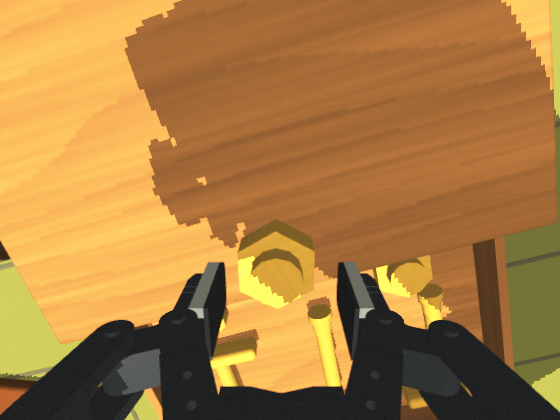

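Picture: nipple B is centred between the jaws (277,265), and nipple C stands in the drawer (405,275).

{"api": "arm_command", "payload": {"grip": [50,50,50,30,30,30,30,30], "delta_pos": [[0,0,14],[0,0,9],[0,0,0],[0,0,0],[0,0,0],[0,0,0],[0,0,0],[0,0,0]], "delta_rot": [[0,0,0],[0,0,0],[0,0,0],[0,0,0],[0,0,0],[0,0,0],[0,0,0],[0,0,0]]}}

```text
time: 32.82
ee_pos: [0.6176, 0.3198, 0.0786]
orientation: [[0.966, -0.258, 0.0], [-0.258, -0.966, 0.0], [0.0, -0.0, -1.0]]
ft_force: [0.1, -0.0, 0.4]
gripper_width: 0.394
```

{"api": "arm_command", "payload": {"grip": [30,30,30,30,30,30,30,30,30,30], "delta_pos": [[0,0,-10],[0,0,-25],[0,0,-35],[0,0,-10],[0,0,0],[0,0,0],[0,0,0],[-26,-1,0],[-26,-1,0],[0,0,0]], "delta_rot": [[0,0,0],[0,0,0],[0,0,0],[0,0,0],[0,0,-0.087],[0,0,-0.087],[0,0,-0.087],[0,0,0],[0,0,0],[0,0,0]]}}

```text
time: 33.65
ee_pos: [0.5619, 0.322, 0.1584]
orientation: [[1.0, 0.001, -0.003], [0.001, -1.0, -0.001], [-0.003, 0.001, -1.0]]
ft_force: [-0.3, -0.7, -1.6]
gripper_width: 0.391
```

{"api": "arm_command", "payload": {"grip": [30,30], "delta_pos": [[0,0,0],[0,0,0]], "delta_rot": [[0,0,0],[0,0,0]]}}

```text
time: 33.82
ee_pos: [0.5661, 0.3219, 0.1589]
orientation: [[1.0, -0.0, 0.001], [-0.0, -1.0, 0.0], [0.001, -0.0, -1.0]]
ft_force: [0.4, -0.2, -2.2]
gripper_width: 0.396
```

{"api": "arm_command", "payload": {"grip": [30,30,30,30,30,30,30,30,30], "delta_pos": [[0,0,38],[0,0,38],[0,0,30],[0,0,18],[0,0,0],[0,0,9],[0,0,4],[0,0,0],[0,0,0]], "delta_rot": [[0,0,0],[0,0,0],[0,0,0],[0,0,0],[0,0,0],[0,0,0],[0,0,0],[0,0,0],[0,0,0]]}}

```text
time: 34.57
ee_pos: [0.5662, 0.322, 0.0223]
orientation: [[1.0, -0.0, 0.001], [-0.0, -1.0, 0.001], [0.001, -0.001, -1.0]]
ft_force: [0.1, -0.0, -1.4]
gripper_width: 0.39
```

{"api": "arm_command", "payload": {"grip": [44,44,44,44,44,44,44,44,44,44], "delta_pos": [[0,0,0],[0,0,0],[0,0,0],[0,0,0],[0,0,-15],[0,0,-35],[0,0,-40],[0,0,-40],[-30,0,-40],[0,0,0]], "delta_rot": [[0,0,0],[0,0,0],[0,0,0],[0,0,0],[0,0,0],[0,0,0],[0,0,0],[0,0,0],[0,0,0],[0,0,0]]}}

```text
time: 35.4
ee_pos: [0.5407, 0.3232, 0.1933]
orientation: [[1.0, 0.0, 0.009], [0.0, -1.0, 0.005], [0.009, -0.005, -1.0]]
ft_force: [0.4, -0.0, -0.1]
gripper_width: 0.516
```

{"api": "arm_command", "payload": {"grip": [0,0,0,0,0,0,0], "delta_pos": [[-35,0,0],[-35,0,0],[-35,0,0],[0,0,0],[0,0,0],[0,0,0],[0,0,0]], "delta_rot": [[0,0,0],[0,0,0],[0,0,0],[0,0,0],[0,0,0],[0,0,0],[0,0,0]]}}

```text
time: 35.98
ee_pos: [0.4365, 0.3219, 0.1852]
orientation: [[1.0, -0.001, 0.001], [-0.001, -1.0, 0.001], [0.001, -0.001, -1.0]]
ft_force: [0.1, -1.2, 0.0]
gripper_width: 0.003
```

```bash
python3 look.py w14; python3 - <<'E'
import numpy as np
from h import *
c=dict(np.load("w14.npz"));R,t=wristpose(c,c)
uu,vv=np.meshgrid(np.arange(560),np.arange(420)); P=bydepth(c,np.c_[uu.ravel(),vv.ravel()],R,t)
P=P[c["range_z"].ravel()>0]
Q=P[(P[:,2]>.054)&(P[:,2]<.06)&(P[:,1]>.15)&(P[:,1]<.48)&(P[:,0]<.45)];print("panel",np.percentile(Q[:,0],[2,50,98]),np.percentile(Q[:,1],[1,99]))
Q=P[(P[:,2]>.066)&(P[:,2]<.074)&(P[:,0]<.75)];print("box",np.percentile(Q[:,0],[.5,50]),np.percentile(Q[:,1],[1,99]))
Q=P[(P[:,2]>.02)&(P[:,2]<.045)&(P[:,0]<.41)&(P[:,1]>.2)&(P[:,1]<.43)];print("pull",len(Q),Q.min(0),Q.mean(0))
E
```

```text
[0.4365 0.3219 0.1852] 0.003 [ 0.1 -1.2  0. ]
[289. 137.] 2574 [0.478 0.315] ang -0.06 [-0.041 -0.03 ] [0.059 0.03 ]
[386. 141.] 2621 [0.474 0.233] ang -0.013 [-0.041 -0.031] [0.059 0.029]
[196. 127.] 2571 [0.486 0.393] ang 0.003 [-0.069 -0.029] [0.037 0.031]
[ 21. 156.] 1754 [0.462 0.548] ang -0.793 [-0.05  -0.026] [0.012 0.033]
[ 11. 308.] 549 [0.307 0.598] ang 0.255 [-0.022 -0.004] [0.02  0.009]
panel [0.40708899 0.41389971 0.41980543] [0.17760123 0.45411621]Traceback (most recent call last):
  File "<stdin>", line 7, in <module>
    return _quantile_unchecked(
        a, q, axis, out, overwrite_input, method, keepdims, weights)
    return _ureduce(a,
                    func=_quantile_ureduce_func,
    ...<5 lines>...
                    overwrite_input=overwrite_input,
                    method=method)
    r = func(a, **kwargs)
    result = _quantile(arr,
                       quantiles=q,
    ...<2 lines>...
                       out=out,
                       weights=wgt)
    slices_having_nans = np.isnan(arr[-1, ...])
                                  ~~~^^^^^^^^^
IndexError: index -1 is out of bounds for axis 0 with size 0
```

View pics/w14.png

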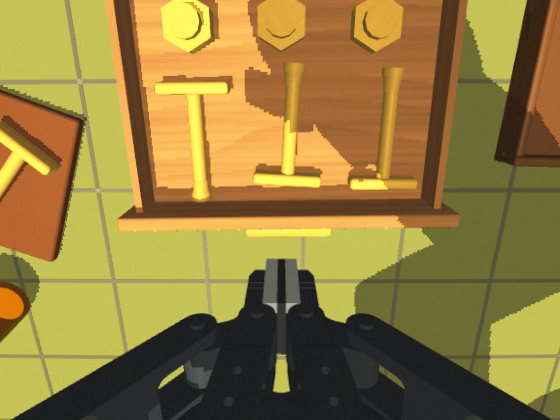

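Picture: all six parts are inside the drawer: nipples (187,22), (281,22) and (377,22), tees below. The pull is at (288,232). I bring the shut fingers down in front of the pull and check the trays.

{"api": "arm_command", "payload": {"grip": [0,0,0,0,0,0,0,0,0,0], "delta_pos": [[-30,2,0],[-30,2,0],[-27,2,0],[0,0,0],[0,0,38],[0,0,38],[0,0,38],[0,0,35],[0,0,12],[0,0,4]], "delta_rot": [[0,0,0],[0,0,0],[0,0,0],[0,0,0],[0,0,0],[0,0,0],[0,0,0],[0,0,0],[0,0,0],[0,0,0]]}}

```text
time: 36.87
ee_pos: [0.3483, 0.315, 0.017]
orientation: [[1.0, -0.001, -0.003], [-0.001, -1.0, -0.002], [-0.003, 0.002, -1.0]]
ft_force: [-0.6, -0.4, 0.9]
gripper_width: -0.001
```

{"api": "arm_command", "payload": {"grip": [0,0,0,0,0,0], "delta_pos": [[0,0,0],[6,0,0],[6,0,0],[5,0,0],[0,0,0],[0,0,0]], "delta_rot": [[0,0,0],[0,0,0],[0,0,0],[0,0,0],[0,0,0],[0,0,0]]}}

```text
time: 37.37
ee_pos: [0.3662, 0.316, 0.0202]
orientation: [[1.0, -0.001, 0.001], [-0.001, -1.0, 0.001], [0.001, -0.001, -1.0]]
ft_force: [-0.2, -0.4, -0.5]
gripper_width: 0.003
```

```bash
cat > top.py <<'E'
import sys,numpy as np,cv2
from bench import optics
from h import *
c=optics.camera("top"); cv2.imwrite(f"pics/{sys.argv[1]}.png",cv2.resize(c["pixels"][80:300,30:480,::-1],None,fx=1.7,fy=1.7))
np.savez(sys.argv[1]+".npz",**c)
m=brass(c,(15,130,110)); n,l,st,ce=cv2.connectedComponentsWithStats(m)
for i in range(1,n):
    if 80<st[i,4]<300 and 90<ce[i,0]<410 and 130<ce[i,1]<260: print(ce[i].round(),st[i,4],toplane(c,np.argwhere(l==i)[:,::-1],.025).mean(0)[:2].round(3))
E
python3 top.py t15
```

```text
[179. 132.] 134 [0.841 0.342]
[206. 132.] 116 [0.84  0.244]
[104. 144.] 219 [0.808 0.614]
[394. 139.] 126 [ 0.798 -0.434]
[290. 147.] 241 [ 0.778 -0.057]
[344. 142.] 203 [ 0.791 -0.253]
[260. 140.] 89 [0.803 0.05 ]
[338. 153.] 107 [ 0.751 -0.229]
[238. 173.] 146 [0.686 0.132]
[343. 172.] 291 [ 0.682 -0.246]
[370. 171.] 294 [ 0.683 -0.343]
[258. 177.] 203 [0.671 0.061]
[290. 181.] 185 [ 0.655 -0.053]
[ 95. 173.] 103 [0.701 0.65 ]
[122. 178.] 209 [0.681 0.547]
[380. 203.] 190 [ 0.567 -0.373]
[350. 200.] 197 [ 0.582 -0.267]
[238. 208.] 156 [0.561 0.132]
[ 95. 205.] 139 [0.587 0.647]
[204. 207.] 123 [0.568 0.252]
[289. 217.] 185 [ 0.525 -0.047]
[164. 208.] 123 [0.567 0.396]
[184. 208.] 118 [0.568 0.325]
[187. 232.] 151 [0.481 0.315]
[210. 234.] 159 [0.473 0.232]
[309. 231.] 89 [ 0.473 -0.117]
[164. 231.] 185 [0.488 0.396]
[385. 241.] 202 [ 0.432 -0.385]
[116. 244.] 185 [0.446 0.571]
[290. 239.] 98 [ 0.448 -0.049]
```

{"api": "arm_command", "payload": {"grip": [0,0,0,0,0,0,0,0,0,0], "delta_pos": [[4,0,0],[3,0,0],[3,0,0],[3,0,0],[3,0,0],[3,0,0],[4,0,0],[5,0,0],[6,0,0],[7,0,0]], "delta_rot": [[0,0,0],[0,0,0],[0,0,0],[0,0,0],[0,0,0],[0,0,0],[0,0,0],[0,0,0],[0,0,0],[0,0,0]]}}

```text
time: 38.25
ee_pos: [0.407, 0.3159, 0.0196]
orientation: [[1.0, -0.0, -0.0], [-0.0, -1.0, -0.0], [-0.0, 0.0, -1.0]]
ft_force: [-0.7, 1.0, 0.4]
gripper_width: -0.0
```

{"api": "arm_command", "payload": {"grip": [0,0,0,0,0,0,0,0,0,0], "delta_pos": [[8,0,0],[9,0,0],[10,0,0],[10,0,0],[10,0,0],[10,0,0],[10,0,0],[10,0,0],[9,0,0],[8,0,0]], "delta_rot": [[0,0,0],[0,0,0],[0,0,0],[0,0,0],[0,0,0],[0,0,0],[0,0,0],[0,0,0],[0,0,0],[0,0,0]]}}

```text
time: 39.08
ee_pos: [0.5016, 0.3157, 0.0196]
orientation: [[1.0, -0.0, 0.0], [-0.0, -1.0, 0.0], [0.0, -0.0, -1.0]]
ft_force: [-1.9, 0.9, 0.8]
gripper_width: -0.002
```

{"api": "arm_command", "payload": {"grip": [0,0,0,0,0,0,0,0,0,0], "delta_pos": [[6,0,0],[5,0,0],[4,0,0],[4,0,0],[3,0,0],[3,0,0],[3,0,0],[3,0,0],[3,0,0],[2,0,0]], "delta_rot": [[0,0,0],[0,0,0],[0,0,0],[0,0,0],[0,0,0],[0,0,0],[0,0,0],[0,0,0],[0,0,0],[0,0,0]]}}

```text
time: 39.92
ee_pos: [0.5349, 0.3158, 0.0194]
orientation: [[1.0, -0.0, -0.005], [-0.0, -1.0, -0.001], [-0.005, 0.001, -1.0]]
ft_force: [-15.7, 2.8, 10.6]
gripper_width: 0.003
```

```bash
python3 top.py t16 >/dev/null; python3 - <<'E'
import numpy as np
from bench import manip
from h import *
print(manip.read_state()["ft_force"])
c=dict(np.load("t16.npz"));uu,vv=np.meshgrid(np.arange(135,235),np.arange(120,265)); P=bydepth(c,np.c_[uu.ravel(),vv.ravel()])
P=P[(P[:,1]>.2)&(P[:,1]<.43)]
for lo,hi in((.05,.062),(.065,.076)):
    Q=P[(P[:,2]>lo)&(P[:,2]<hi)&(P[:,0]>.38)&(P[:,0]<.75)];print(len(Q),np.percentile(Q[:,0],[5,50,95]).round(3))
E
```

```text
[-8.7755453   1.72648347  4.73513096]
118 [0.563 0.57  0.697]
2457 [0.603 0.675 0.742]
```

{"api": "arm_command", "payload": {"grip": [0,0,0,0,0,0], "delta_pos": [[2,0,0],[2,0,0],[2,0,0],[2,0,0],[0,0,0],[0,0,0]], "delta_rot": [[0,0,0],[0,0,0],[0,0,0],[0,0,0],[0,0,0],[0,0,0]]}}

```text
time: 40.47
ee_pos: [0.5449, 0.3157, 0.0197]
orientation: [[1.0, -0.0, 0.001], [-0.0, -1.0, 0.0], [0.001, -0.0, -1.0]]
ft_force: [0.9, 0.0, -0.2]
gripper_width: -0.002
```

{"api": "arm_command", "payload": {"grip": [0,0,0,0,0,0], "delta_pos": [[2,0,0],[2,0,0],[1,0,0],[1,0,0],[0,0,0],[0,0,0]], "delta_rot": [[0,0,0],[0,0,0],[0,0,0],[0,0,0],[0,0,0],[0,0,0]]}}

```text
time: 40.97
ee_pos: [0.5468, 0.3156, 0.0194]
orientation: [[1.0, -0.0, -0.008], [-0.0, -1.0, -0.002], [-0.008, 0.002, -1.0]]
ft_force: [-21.2, 0.3, 15.1]
gripper_width: -0.004
```

The drawer snapped over the catch, then gave a firm stop. I back off and check.

{"api": "arm_command", "payload": {"grip": [0,0,0,0,0,0,0,0,0,0], "delta_pos": [[-6,0,0],[-20,0,0],[-40,0,0],[-40,0,0],[-30,0,-20],[0,0,-40],[0,0,-40],[0,0,-40],[0,0,-40],[0,0,-20]], "delta_rot": [[0,0,0],[0,0,0],[0,0,0],[0,0,0],[0,0,0],[0,0,0],[0,0,0],[0,0,0],[0,0,0],[0,0,0]]}}

```text
time: 41.8
ee_pos: [0.4158, 0.3165, 0.2247]
orientation: [[1.0, -0.0, 0.006], [-0.0, -1.0, 0.003], [0.006, -0.003, -1.0]]
ft_force: [0.8, 0.7, 0.6]
gripper_width: 0.002
```

{"api": "arm_command", "payload": {"grip": [0,0,0], "delta_pos": [[0,0,0],[0,0,0],[0,0,0]], "delta_rot": [[0,0,0],[0,0,0],[0,0,0]]}}

```text
time: 42.05
ee_pos: [0.4143, 0.3155, 0.2186]
orientation: [[1.0, -0.0, -0.001], [-0.0, -1.0, -0.001], [-0.001, 0.001, -1.0]]
ft_force: [0.6, 0.3, 0.1]
gripper_width: 0.003
```

```bash
python3 top.py t17 | awk '/0\.[4-6]/'; python3 look.py w17; python3 - <<'E'
import numpy as np
from h import *
c=dict(np.load("w17.npz"));R,t=wristpose(c,c)
uu,vv=np.meshgrid(np.arange(560),np.arange(420)); P=bydepth(c,np.c_[uu.ravel(),vv.ravel()],R,t); P=P[(c["range_z"].ravel()>0)&(P[:,1]>.2)&(P[:,1]<.43)]
for nm,lo,hi in(("panel",.053,.06),("box",.066,.074)):
    Q=P[(P[:,2]>lo)&(P[:,2]<hi)&(P[:,0]>.4)];print(nm,len(Q),np.percentile(Q[:,0],[2,50,98]).round(4))
E
```

```text
[104. 144.] 217 [0.808 0.614]
[392. 140.] 122 [ 0.793 -0.427]
[238. 170.] 154 [0.698 0.128]
[344. 172.] 278 [ 0.682 -0.246]
[371. 171.] 294 [ 0.684 -0.344]
[258. 177.] 201 [0.671 0.061]
[290. 181.] 183 [ 0.655 -0.053]
[ 98. 176.] 163 [0.691 0.637]
[124. 176.] 178 [0.686 0.542]
[380. 203.] 188 [ 0.566 -0.373]
[350. 199.] 194 [ 0.582 -0.267]
[239. 205.] 108 [0.571 0.129]
[289. 217.] 189 [ 0.525 -0.047]
[102. 258.] 240 [0.397 0.621]
[315. 229.] 177 [ 0.481 -0.136]
[385. 241.] 202 [ 0.432 -0.386]
[116. 244.] 183 [0.445 0.571]
[290. 239.] 94 [ 0.448 -0.048]
[0.4141 0.3154 0.2183] -0.004 [ 0.5 -0.1 -1.2]
[ 26. 131.] 1992 [0.458 0.556] ang -0.691 [-0.071 -0.029] [0.022 0.03 ]
[ 17. 270.] 575 [0.31  0.601] ang 0.432 [-0.024 -0.005] [0.022 0.014]Traceback (most recent call last):
  File "<stdin>", line 6, in <module>
    return _quantile_unchecked(
        a, q, axis, out, overwrite_input, method, keepdims, weights)
    return _ureduce(a,
                    func=_quantile_ureduce_func,
    ...<5 lines>...
                    overwrite_input=overwrite_input,
                    method=method)
    r = func(a, **kwargs)
    result = _quantile(arr,
                       quantiles=q,
    ...<2 lines>...
                       out=out,
                       weights=wgt)
    slices_having_nans = np.isnan(arr[-1, ...])
                                  ~~~^^^^^^^^^
IndexError: index -1 is out of bounds for axis 0 with size 0
```

View pics/t17.png

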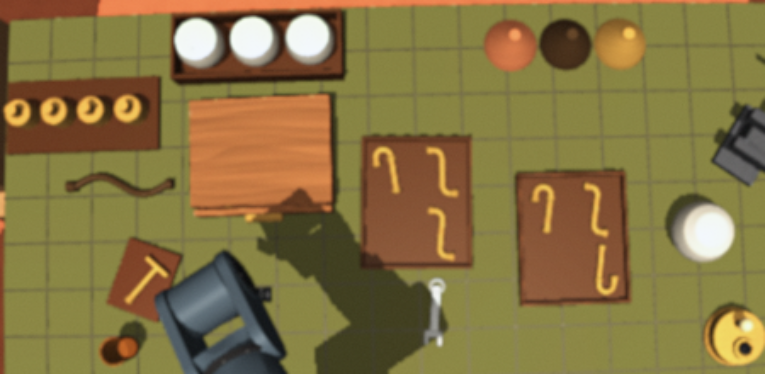

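Picture: the drawer is shut at (262,210). Three arms lie in each tray, and the sample, spanner and globe are in place. One numeric check of the panel gap remains.

```bash
python3 - <<'E'
import numpy as np
from h import *
c=dict(np.load("w17.npz"));R,t=wristpose(c,c)
for x in (230,330):
    col=[(x,v) for v in range(0,110,6)]; P=bydepth(c,col,R,t)
    print([(p[1],)+tuple(q[[0,2]].round(3).tolist()) for p,q in zip(col,P)])
E
```

```text
[(0, 0.572, -0.001), (6, 0.566, 0.001), (12, 0.561, 0.001), (18, 0.557, 0.001), (24, 0.552, 0.001), (30, 0.547, 0.0), (36, 0.541, 0.001), (42, 0.536, 0.001), (48, 0.531, 0.001), (54, 0.526, 0.002), (60, 0.521, 0.001), (66, 0.515, 0.002), (72, 0.51, 0.001), (78, 0.504, -0.0), (84, 0.499, 0.001), (90, 0.493, 0.002), (96, 0.488, -0.001), (102, 0.482, 0.001), (108, 0.476, 0.001)]
[(0, 0.571, -0.0), (6, 0.567, -0.001), (12, 0.562, -0.0), (18, 0.557, -0.0), (24, 0.551, 0.001), (30, 0.546, -0.0), (36, 0.541, 0.0), (42, 0.536, -0.0), (48, 0.531, 0.001), (54, 0.526, 0.001), (60, 0.52, 0.001), (66, 0.515, -0.001), (72, 0.51, -0.001), (78, 0.504, 0.001), (84, 0.499, 0.0), (90, 0.493, -0.001), (96, 0.488, 0.0), (102, 0.482, -0.0), (108, 0.476, -0.001)]
```

{"api": "arm_command", "payload": {"grip": [0,0,0,0,0], "delta_pos": [[35,0,0],[35,0,0],[0,0,0],[0,0,0],[0,0,0]], "delta_rot": [[0,0,0],[0,0,0],[0,0,0],[0,0,0],[0,0,0]]}}

```text
time: 42.57
ee_pos: [0.4838, 0.3155, 0.2183]
orientation: [[1.0, -0.0, -0.002], [-0.0, -1.0, -0.001], [-0.002, 0.001, -1.0]]
ft_force: [-0.1, -0.6, -0.3]
gripper_width: 0.001
```

```bash
python3 look.py w18; python3 - <<'E'
import numpy as np
from h import *
c=dict(np.load("w18.npz"));R,t=wristpose(c,c)
for x in (180,280,380):
    col=[(x,v) for v in range(0,110,4)]; P=bydepth(c,col,R,t)
    print([tuple(q[[0,2]].round(3).tolist()) for q in P if q[2]>.01])
E
```

```text
[0.4838 0.3155 0.2183] 0.001 [-0.1 -0.6 -0.3]
[19.  9.] 717 [0.632 0.543] ang -1.315 [-0.025 -0.007] [0.027 0.009]
[ 36. 207.] 2050 [0.451 0.563] ang -0.724 [-0.072 -0.029] [0.031 0.03 ]
[ 28. 321.] 621 [0.313 0.604] ang 0.701 [-0.026 -0.007] [0.025 0.019]
[(0.627, 0.07), (0.624, 0.071), (0.621, 0.07), (0.619, 0.071), (0.616, 0.07), (0.613, 0.07), (0.61, 0.071), (0.608, 0.07), (0.605, 0.071), (0.603, 0.069), (0.6, 0.069), (0.597, 0.072), (0.594, 0.071), (0.591, 0.071), (0.592, 0.027), (0.589, 0.013), (0.584, 0.056), (0.58, 0.058), (0.577, 0.058), (0.574, 0.058), (0.572, 0.022)]
[(0.626, 0.07), (0.624, 0.071), (0.621, 0.071), (0.618, 0.07), (0.616, 0.069), (0.613, 0.07), (0.61, 0.071), (0.608, 0.071), (0.605, 0.07), (0.602, 0.072), (0.599, 0.07), (0.597, 0.07), (0.594, 0.069), (0.591, 0.069), (0.593, 0.012), (0.589, 0.013), (0.583, 0.056), (0.58, 0.057), (0.577, 0.058), (0.574, 0.057), (0.571, 0.045), (0.568, 0.045), (0.565, 0.042), (0.562, 0.041), (0.558, 0.037)]
[(0.627, 0.07), (0.624, 0.069), (0.621, 0.071), (0.618, 0.07), (0.616, 0.07), (0.613, 0.069), (0.61, 0.071), (0.608, 0.07), (0.605, 0.07), (0.602, 0.072), (0.599, 0.071), (0.597, 0.071), (0.594, 0.07), (0.591, 0.067), (0.593, 0.012), (0.589, 0.013), (0.583, 0.057), (0.58, 0.058), (0.577, 0.057), (0.574, 0.056)]
```

```bash
python3 -c "
from bench import manip
print(manip.sign_off())"
```

```text
the job is handed in; nothing more can be done
None
```

The sample was a tee, so I put all three stock tees and all three hex nipples in the kit drawer. I moved the scroll that had been left in the drawer to an emptied place in one of the trays. Then I pushed the drawer home by its pull, at about 42 s on the robot's clock, and handed the job in.

**Drawer:** On the push, the catch snapped over and then a firm stop followed. The front panel ended 17 mm ahead of the box front, which is the home position given. That is the reading after the arm had let go.

**Counter:** The last top view shows three non-tee arms in each tray, and the sample, spanner and globe where they were. No grip slipped, and no arm was found knocked aside.

**Checks that failed:** Two of my numeric checks stopped with an error because the box was out of the picture. I repeated the final panel check from a nearer view. The drawer's contents were last seen just before the push, not after it closed.

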